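# Unplug the drying board and stack the dry inlay panels

### The job

The glue on the thin inlay panels is dry. First pull the yellow safety plug straight out of the control box and put it in the blue tray; only then unload the drying board: slide each panel out of its lane to the board's open edge, grip it there, and stack all the panels flat in the wooden cradle, pushed back square against its back wall. The inlay is delicate, so press on the panels and grip them gently, keep them off the bench top, and leave the gouges and the glass where they are.

Things in the scene. Friction and masses are not known exactly. Their poses are not given: they have to be found in the camera images.
- dryer: Fixed aluminium drying board, 210 (x) x 318 (y) x 50 mm high, origin at the centre of its underside. Five lanes run along its x axis on its flat top, centred at y = -124, -62, 0, +62 and +124 mm, each 54 mm wide between dark rails 8 mm wide and 8 mm high. A cross rail closes their far end (inner face at x = +97 mm). Any lane may start empty.
- dryer_edge (a point): Middle of the board's open near top edge (x = -105 mm, y = 0, z = +50 mm in the board's frame, same axes). Here, towards the robot, the lanes are open and the board ends in a sheer edge 50 mm above the bench. A panel slid out stays level with up to 50 mm overhanging this edge; beyond 65 mm it tips off.
- panel1: Thin pale wooden inlay panel with a dark leaf pattern, 130 (x, lengthways) x 50 (y) x 4 mm thick, 25 to 50 g, ends alike; origin at the centre of its underside. Starts lengthways in the lane at y = -124 mm, near end 15 to 60 mm short of the open edge, or is absent. Slides when pressed on lightly from above and dragged; cracks if pressed or gripped with over 40 N.
- panel2: Thin mid-brown wooden inlay panel with a dark leaf pattern, 130 (x, lengthways) x 50 (y) x 4 mm thick, 25 to 50 g, ends alike; origin at the centre of its underside. Starts lengthways in the lane at y = -62 mm, near end 15 to 60 mm short of the open edge, or is absent. Slides when pressed on lightly from above and dragged; cracks if pressed or gripped with over 40 N.
- panel3: Thin pale wooden inlay panel with a dark leaf pattern, 130 (x, lengthways) x 50 (y) x 4 mm thick, 25 to 50 g, ends alike; origin at the centre of its underside. Starts lengthways in the lane at y = +0 mm, near end 15 to 60 mm short of the open edge, or is absent. Slides when pressed on lightly from above and dragged; cracks if pressed or gripped with over 40 N.
- panel4: Thin mid-brown wooden inlay panel with a dark leaf pattern, 130 (x, lengthways) x 50 (y) x 4 mm thick, 25 to 50 g, ends alike; origin at the centre of its underside. Starts lengthways in the lane at y = +62 mm, near end 15 to 60 mm short of the open edge, or is absent. Slides when pressed on lightly from above and dragged; cracks if pressed or gripped with over 40 N.
- panel5: Thin pale wooden inlay panel with a dark leaf pattern, 130 (x, lengthways) x 50 (y) x 4 mm thick, 25 to 50 g, ends alike; origin at the centre of its underside. Starts lengthways in the lane at y = +124 mm, near end 15 to 60 mm short of the open edge, or is absent. Slides when pressed on lightly from above and dragged; cracks if pressed or gripped with over 40 N.
- box: Fixed dark grey control box, 90 x 90 x 60 mm high, with a square socket in the middle of its top; origin at the centre of its underside.
- socket (a point): Mouth of the socket: centre of the control box's top face, 60 mm above the bench; z up. The socket is 22 mm square and 32 mm deep, with a sprung detent on its +x side that holds the plug.
- plug: Yellow cordless safety plug, 40 to 85 g, origin at the centre of its collar's underside, z up when plugged in. Black shaft 20 mm square from z = -26 mm to 0, collar 36 x 36 x 6 mm resting on the box, above it a finger grip 36 (x) x 16 (y) mm from z = 6 to 36 mm, pinched across its y faces. Comes straight up: 4 mm free, then 5 to 20 N past the detent; clear after 26 mm.
- tray: Loose blue open tray for the plug, 120 (x) x 150 (y) x 25 mm high outside, walls and floor 4 mm, 350 g; origin at the centre of its underside. The plug may lie or stand in it.
- cradle: Loose wooden stacking cradle, 0.9 kg, origin on its underside. Its flat bed, 50 mm up, reaches from x = -40 mm (open front, towards the robot) to +40 mm, where a back wall 10 mm thick stands 24 mm above the bed. Side walls of that height, inner faces at y = -30 and +30 mm, run from x = -20 to +40 mm. Holds up to 5 panels, one on another.
- cradle_home (a point): Where the underside centre of the first panel lies when fully home (x = -25 mm, y = 0, z = +50 mm in the cradle's frame, same axes): lengthways along x, far end touching the back wall, near 50 mm overhanging the bed's open front with only the bench below. Each further panel lies 4 mm higher.
- gouge_blue: Bystander: carving gouge, blue handle, 220 mm long, beyond the drying board; origin near its middle.
- gouge_pale: Bystander: carving gouge, pale handle, 220 mm long, beyond the drying board; origin near its middle.
- gouge_amber: Bystander: carving gouge, amber handle, 220 mm long and 26 mm high, lying between the robot and the drying board; origin near its middle.
- glass: Bystander: empty glass tumbler, 68 mm across, 90 mm high, origin under its centre.
There are look-alikes about, which are no part of the job. Of the things like the plug, leave any that is turquoise; of the rest the smaller one is meant.

How it is judged (in metres and radians):
On the way, in this order (a step that is already met when the one before it is completed fails the run):
1. the safety plug is out of its socket and lies in the tray (x of plug in the frame of tray between -0.06 and 0.06 m and y of plug in the frame of tray between -0.075 and 0.075 m and z of plug in the frame of tray between 0 and 0.055 m and linear speed of plug below 0.03 m/s), for 0.2 s.
2. every panel that is there lies flat in the cradle (x of panel1 in the frame of cradle between -0.038 and -0.018 m and y of panel1 in the frame of cradle between -0.012 and 0.012 m and z of panel1 in the frame of cradle between 0.047 and 0.0705 m and angle between each of panel1, panel2, panel3, panel4, panel5's own z axis and vertical below 0.08 rad and angle between the x axis of each of panel1, panel2, panel3, panel4, panel5 and the x axis of cradle, either way round below 0.15 rad and linear speed of each of panel1, panel2, panel3, panel4, panel5 below 0.03 m/s and x of panel2 in the frame of cradle between -0.038 and -0.018 m and y of panel2 in the frame of cradle between -0.012 and 0.012 m and z of panel2 in the frame of cradle between 0.047 and 0.0705 m and x of panel3 in the frame of cradle between -0.038 and -0.018 m and y of panel3 in the frame of cradle between -0.012 and 0.012 m and z of panel3 in the frame of cradle between 0.047 and 0.0705 m and x of panel4 in the frame of cradle between -0.038 and -0.018 m and y of panel4 in the frame of cradle between -0.012 and 0.012 m and z of panel4 in the frame of cradle between 0.047 and 0.0705 m and x of panel5 in the frame of cradle between -0.038 and -0.018 m and y of panel5 in the frame of cradle between -0.012 and 0.012 m and z of panel5 in the frame of cradle between 0.047 and 0.0705 m), for 0.2 s.
At the end, for the whole second after the job is handed in: The plug is at rest in the tray. Every panel present lies flat (within 0.08 rad) at rest in the cradle, one on another, its end within 13 mm of the back wall, lengthways with the cradle within 0.15 rad and within 12 mm of its middle line (all of step 1 and all of step 2 and linear speed of cradle below 0.03 m/s and angle between cradle's own z axis and vertical below 0.08 rad); the robot touches nothing.
It fails at once if a panel is slid or lifted (moved over 30 mm) while the plug is still in the socket ((z of plug in the frame of socket below 0.02 m and horizontal distance between plug and socket below 0.02 m) and distance of any of panel1, panel2, panel3, panel4, panel5 from where it was at the start of the episode above 0.03 m).
It fails at once if the fingers press or squeeze a panel with more than 90 N in all (both fingers together) (contact force between any of panel1, panel2, panel3, panel4, panel5 and the fingers above 90 N).
It fails at once if a panel falls onto the bench top (height (world z) of any of panel1, panel2, panel3, panel4, panel5 below 0.025 m).
It fails at once if a gouge or the glass is moved more than 50 mm, or the glass is knocked over (distance of any of gouge_amber, gouge_blue, gouge_pale, glass from where it was at the start of the episode above 0.05 m or angle between glass's own z axis and vertical above 0.5 rad).
Of panel1, panel2, panel3, panel4, panel5 only 3 to 5 are there at a start; the rules pass over those that are not, and their reading is None.
At some moment in a run one of tray, cradle may be knocked a few centimetres aside while the robot is not near it.
It also fails if it takes over 210 s, if anything falls off the work surface, if the arm or the gripper's body presses on something with over 40 N, if the wrist force passes 120 N, or if a joint passes its speed limit or range.

### The arm

A 7-joint arm with a two-finger parallel gripper is mounted at the origin on the work surface. World frame = base frame: x ahead of the robot, y to its left, z up, the work surface at z = 0. Lengths are in mm, angles in rad, forces in N, time in s.
With the tool pointing down it reaches from about 425 to 875 mm from the base axis. Payload 8.4 kg.
Tool frame: the origin (TCP) lies at the very end of the fingers, on their centre line; the grasp point (between the pads) lies 19 mm behind it (manip.grasp_offset is the y of the grasp point in the tool frame, in mm); y points along the fingers, x is the direction in which the jaws open and shut, and the axes are right-handed (so a half turn about y gives the same grasp; the last joint's range is limited). The gripper opens to 85 mm and grips with 20 to 120 N. Pads are 22 mm wide; open, the fingers measure 114 mm over their backs; the gripper's body (76 mm by 85 mm) begins 54 mm behind the grasp point. The pads swing forward as they close: fully open they stand 13 mm farther back than shut.
Start: joints at [1.197, 0.333, 0.04, 1.465, -0.013, 1.343, -0.059], TCP at [176.358, -625.588, 211.108] pointing down, gripper open.
Joint ranges: [-2.58, 2.58], [-0.38, 2.09], [-1.3, 1.39], [0.25, 2.4], [-1.5, 4.64], [0.08, 2.09], [-2.65, 2.65]. Speed limits (rad/s): [2.22, 2.22, 2.79, 2.79, 3.14, 3.14, 3.14].

### API

Orientations are given as a unit quaternion [w, x, y, z].
In Python, from plant import manip gives the robot as it stands.
- The arm moves only by the tool send_rows, never from a script. Its argument "steps" is a list of rows, each a list of 4 numbers: the shift along the tool's x, y, z in mm, then the turn about the tool's y in degrees. A call has 1 to 20 rows; each row is the pose to reach, as a shift and turn from the pose commanded when the call began, along the tool's axes at that moment; what a row does not reach only later rows make up. A row lasts 1/8 s, in which the tool goes at most 62.5 mm and 10.7 degrees, less where a joint would pass 70% of its speed; a pose out of reach is approached as far as the arm can. A call with a gripper value outside its range is refused whole. "gripper" is the finger opening in mm, from 0 to 85.4, set as the call begins (left out, the last holds). The fingers move at their own pace and stop on an object; "squeeze" is the grip in N (left out, the last holds). Time passes only in rows, so rows that repeat a pose let the fingers close. It gives the time, the measured TCP pose, the force and the opening at its end, in the units of the state.
- manip.state(): the state, without advancing time (a new reading comes with each control period).
- manip.capture(name): name is "scene" or "top" or "wrist"; returns (picture, depth): 384x512x3 uint8, red, green, blue; 384x512 float32, mm along the optical axis (not along the pixel's ray), 0 where there is no reading.
- manip.camera_info(name): a dict with "mtx" (3x3 intrinsics, pixels), "k1" (the pictures are not rectified: a ray, as slopes to the right and down, at radius r is drawn at 1 + k1 r^2 times it, then the intrinsics apply), "R" (3x3) and "t" (3): a world point X has camera coordinates R X + t; the wrist camera has in their place "tool_from_camera" (4x4, takes a point from camera to tool coordinates, whose origin is the TCP and whose axes are the tool frame's). Camera axes: x right, y down, z forward; pixel columns grow to the right and rows downward; lengths in mm; the calibration is good to about 2 mm. A picture is of the moment at which its call begins: read the wrist's pose just before it. camera_info takes no time and is no camera call.
- manip.job_done(): hands the job in, once; it reports no verdict.
The state is a dict: "clock": time; "joint_positions": joint angles; "joint_velocities": joint speeds; "joint_efforts": joint torques, N m; "ee_pos": TCP position; "orientation": TCP orientation; "contact_force": force on the tool from outside, world axes, zero at the start; "moment": the same for the moment, N m; "opening": finger opening in mm.
Only numpy, scipy, OpenCV 4.12 (cv2) and the standard library are available. Lean on these libraries where they do the work, as an engineer would, in place of code of your own. Each camera call takes 0.05 s, during which the arm holds its last target.

## Working session

There is one attempt and no reset: what is moved stays moved. The work goes in short steps, Python scripts to look and compute and a tool call to move; the robot and the scene stay as the last step left them, time stands still between calls to the robot, and variables do not carry over. Pictures are saved under pics/ and viewed, and the job is handed in when it is done.

Besides the shell and the picture viewer there is one more tool, called after ">>>" as name([rows], argument=value, ...), one row to a line, values as JSON. send_rows: Moves the arm, as the interface text tells. Its arguments: {"type":"object","properties":{"steps":{"type":"array","items":{"type":"array","items":{"type":"number"}}},"gripper":{"type":"number"},"squeeze":{"type":"number"}},"required":["steps"]}

```bash
ls; mkdir -p pics; cat > h.py <<'E'
import numpy as np, cv2
from plant import manip
from scipy.spatial.transform import Rotation as Ro
def cap(n):
    s=manip.state(); p,d=manip.capture(n); return s,p,d
def save(n,p): cv2.imwrite(f'pics/{n}.png',p[:,:,::-1])
def campose(n,s):
    i=manip.camera_info(n); K=np.array(i['mtx'])
    if 'R' in i:
        R=np.array(i['R']);t=np.array(i['t']); return K,i['k1'],R.T,-R.T@t
    T=np.array(i['tool_from_camera']); q=s['orientation']; Rt=Ro.from_quat([q[1],q[2],q[3],q[0]]).as_matrix()
    return K,i['k1'],Rt@T[:3,:3],Rt@T[:3,3]+np.array(s['ee_pos'])
def slopes(K,k1,uv):
    uv=np.asarray(uv,float).reshape(-1,1,2)
    return cv2.undistortPoints(uv,K,np.array([k1,0,0,0.])).reshape(-1,2)
def plane(n,s,uv,z):
    K,k1,R,c=campose(n,s); sl=slopes(K,k1,uv); d=np.c_[sl,np.ones(len(sl))]@R.T
    return c+d*((z-c[2])/d[:,2])[:,None]
def cloud(n,s,dep):
    K,k1,R,c=campose(n,s); v,u=np.mgrid[0:dep.shape[0],0:dep.shape[1]]
    sl=slopes(K,k1,np.c_[u.ravel(),v.ravel()]); P=np.c_[sl,np.ones(len(sl))]*dep.reshape(-1,1)
    P=P@R.T+c; P[dep.ravel()==0]=np.nan; return P.reshape(dep.shape+(3,))
E
python3 - <<'E'
from h import *
s=manip.state(); print(s)
for n in ['scene','top','wrist']:
    s,p,d=cap(n); save(n+'0',p); np.savez(n+'0.npz',p=p,d=d)
    print(n,campose(n,s))
print(manip.camera_info('wrist'), manip.grasp_offset)
E
```

```text
pics
{'clock': 0.0, 'joint_positions': array([ 1.19679751,  0.33394699,  0.03986715,  1.46630409, -0.01339363,
        1.34327816, -0.05851046]), 'joint_velocities': array([ 0.00064799,  0.00078755,  0.00015461, -0.00049014, -0.00022736,
       -0.00139116,  0.00028396]), 'joint_efforts': array([-1.45444050e-03, -6.58548045e+01,  1.36447035e+00, -4.05565560e+01,
        1.66491541e-02,  1.25126561e-02,  2.40181447e-05]), 'ee_pos': array([ 176.21541623, -625.14017466,  210.18180598]), 'orientation': array([ 0.56408918, -0.56344477,  0.4273047 , -0.42631454]), 'contact_force': array([ 0.69782305, -0.42791738,  0.50989811]), 'moment': array([ 0.00423895, -0.0638138 , -0.01417849]), 'opening': 85.62502145936006}
scene (array([[403.07582612,   0.        , 252.16532374],
       [  0.        , 403.07582612, 193.59694587],
       [  0.        ,   0.        ,   1.        ]]), -0.013490748233192643, array([[ 0.76204976,  0.47183485, -0.44345466],
       [ 0.64742975, -0.56655205,  0.50975828],
       [-0.01071843, -0.67556691, -0.73722077]]), array([1026.9174432 , -586.34780595,  842.6955987 ]
[... 677 characters left out ...]
25549e-02],
       [-9.07442497e-04,  3.20582882e-01, -9.47220034e-01]]), array([ 255.98344032, -602.85812722,  373.32278508]))
{'mtx': array([[282.88865683,   0.        , 254.09409142],
       [  0.        , 282.88865683, 192.79336981],
       [  0.        ,   0.        ,   1.        ]]), 'k1': -0.05453245887049983, 'tool_from_camera': array([[ 9.99999858e-01, -1.11247427e-04,  5.20452597e-04,
        -1.06471359e-01],
       [-5.28654018e-04, -3.20480429e-01,  9.47254990e-01,
        -1.63013355e+02],
       [ 6.14151911e-05, -9.47255130e-01, -3.20480442e-01,
         8.27988533e+01],
       [ 0.00000000e+00,  0.00000000e+00,  0.00000000e+00,
         1.00000000e+00]])} -18.700000000000003
```

View pics/scene0.png

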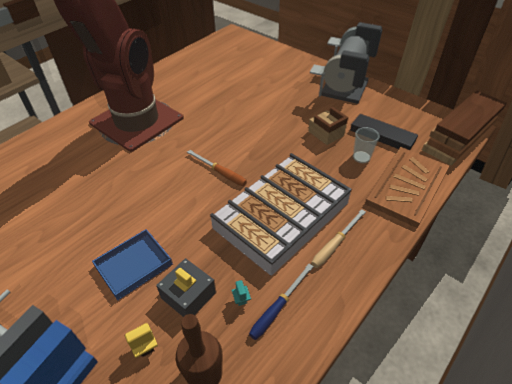

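View pics/top0.png

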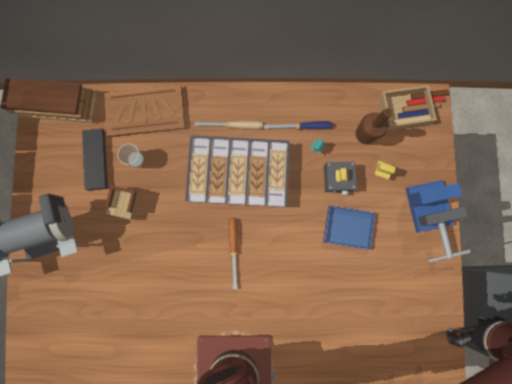

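View pics/wrist0.png

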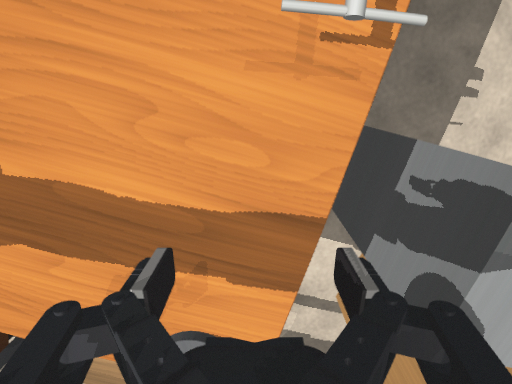

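```bash
python3 - <<'E'
from h import *
z=np.load('top0.npz');p,d=z['p'],z['d']
s=manip.state(); P=cloud('top',s,d); np.save('topP.npy',P)
big=lambda r0,r1,c0,c1,k:cv2.resize(p[r0:r1,c0:c1],None,fx=k,fy=k,interpolation=cv2.INTER_CUBIC)
save('t_cr',big(130,240,80,190,5)); save('t_box',big(130,250,300,420,5)); save('t_dry',big(125,215,180,300,6))
for n,(u,v) in dict(plug=(342,175),plug2=(385,170),boxtop=(332,185),bench=(300,230),cr=(122,203),tray=(350,228),trayL=(326,228),panel3=(238,170),glass=(128,155)).items(): print(n,P[v,u].round(0))
# heights map of cradle
m=(P[...,2]>15); 
lab,n=None,None
k,l,st,ce=cv2.connectedComponentsWithStats(m.astype(np.uint8))
for i in range(1,k):
    if st[i,4]>60:
        q=P[l==i]; print(ce[i].round(0),st[i],q.min(0).round(0),q.max(0).round(0))
E
```

```text
plug [ 609. -338.   93.]
plug2 [ 625. -476.   84.]
boxtop [ 582. -312.   62.]
bench [ 444. -215.    3.]
cr [529. 349.  51.]
tray [ 449. -378.    6.]
trayL [ 449. -295.   30.]
panel3 [632. -17.  54.]
glass [691. 346.  15.]
[260.   2.] [   0    0  512   12 2293] [ 1231. -1016.    15.] [1245.  850.   81.]
[48. 99.] [   0   78   97   45 3305] [804. 462.  15.] [940. 762.  95.]
[144. 110.] [ 104   84   81   52 3326] [757. 161.  15.] [932. 436.  32.]
[400. 113.] [ 356   86   92   58 2266] [ 721. -733.   15.] [ 920. -398.  243.]
[245. 124.] [222 121  41   8 246] [778. -95.  15.] [803.  37.  31.]
[315. 125.] [296 121  36   8 232] [ 775. -323.   15.] [ 802. -207.   33.]
[ 94. 159.] [  82  128   24   62 1297] [578. 415.  15.] [781. 503.  35.]
[237. 171.] [ 186  135  104   72 6629] [ 520. -179.   15.] [746. 146.  66.]
[317. 146.] [310 139  15  15 136] [ 691. -295.   24.] [ 735. -249.   66.]
[129. 155.] [118 143  25  24 354] [646. 291.  15.] [714. 356.  94.]
[384. 170.] [374 161  22  19 263] [ 604. -513.   34.] [ 662. -455.   89.]
[340. 177.] [324 162  33  32 930] [ 559. -389.   16.] [ 657. -295.  101.]
[436. 211.] [ 406  180   64   83 2392] [ 339. -738.   15.] [ 601. -564.  128.]
[121. 202.] [104 185  36  35 869] [480. 304.  16.] [584. 400.  81.]
[ 38. 231.] [   0  193   78   83 3397] [306. 462.  15.] [546. 724. 203.]
[350. 227.] [324 205  51  45 269] [ 381. -454.   15.] [ 523. -288.   32.]
[232. 235.] [228 217   9  38 276] [369. -10.  15.] [486.  16.  32.]
[488. 348.] [ 446  316   66   68 2580] [ 136. -692.  245.] [ 219. -423.  664.]
[232. 369.] [ 197  346   69   38 1523] [-10. -99.  15.] [ 88.  91. 322.]
```

```bash
python3 - <<'E'
from h import *
p=np.load('scene0.npz')['p']
save('s_cr',cv2.resize(p[95:215,290:420],None,fx=5,fy=5,interpolation=cv2.INTER_CUBIC))
save('s_box',cv2.resize(p[225:360,90:260],None,fx=4,fy=4,interpolation=cv2.INTER_CUBIC))
E
```

```text
(no output)
```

View pics/t_cr.png

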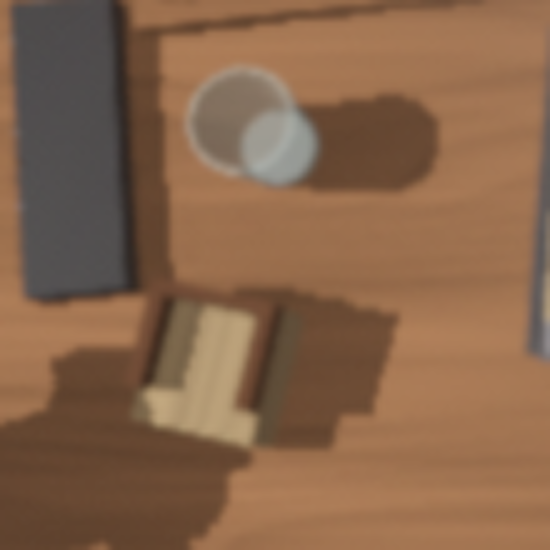

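View pics/t_box.png

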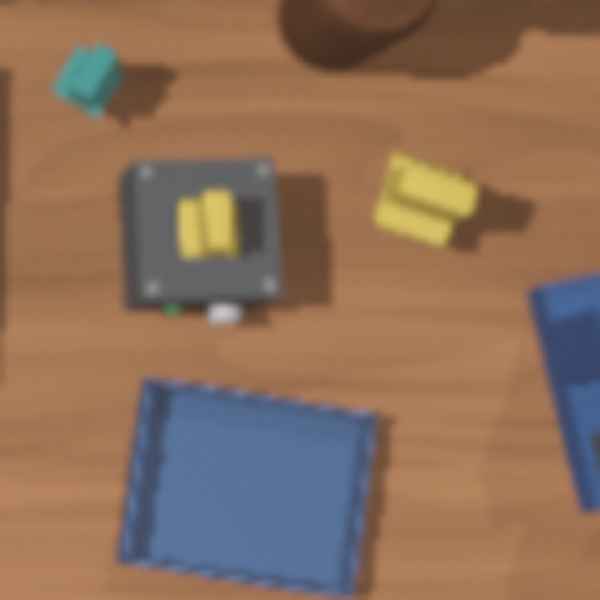

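View pics/t_dry.png

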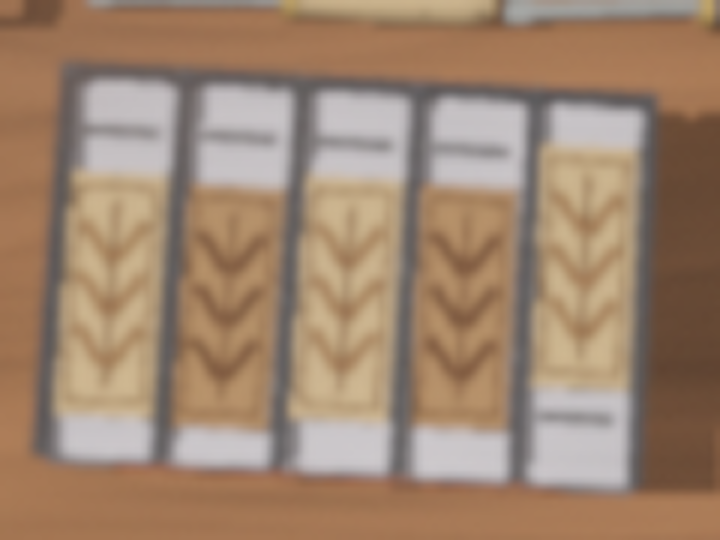

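View pics/s_cr.png

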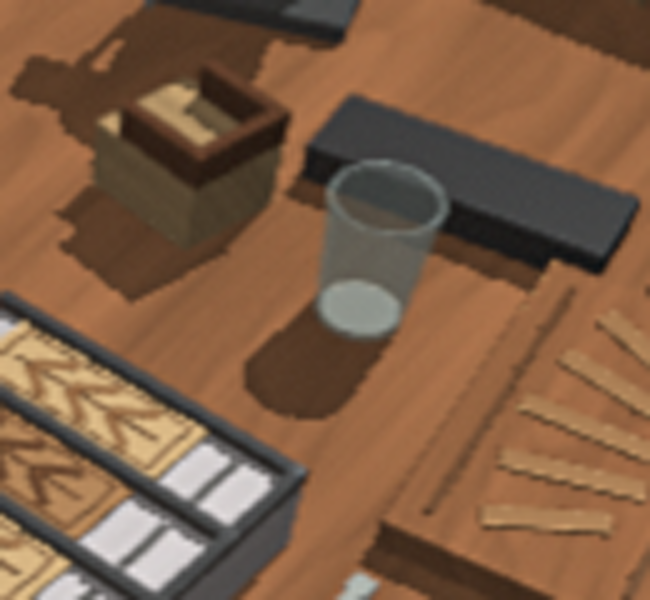

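View pics/s_box.png

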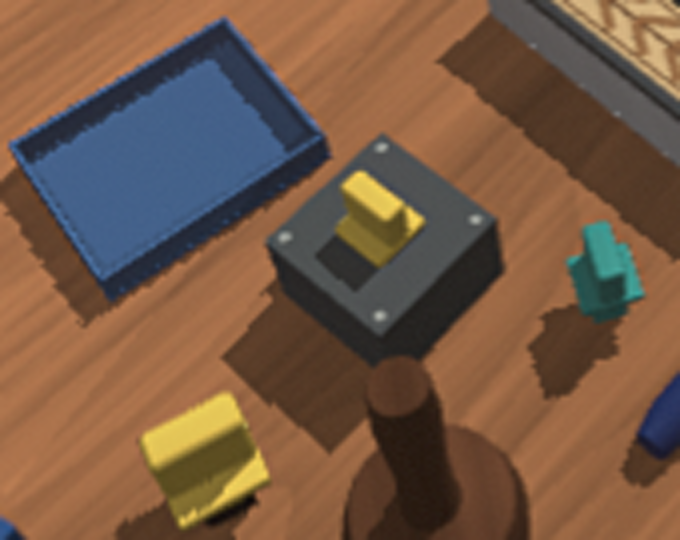

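```bash
cat > m.py <<'E'
from h import *
def rect(cam,s,mask,z,roi=None):
    m=np.zeros(mask.shape,np.uint8)
    if roi: r0,r1,c0,c1=roi; m[r0:r1,c0:c1]=mask[r0:r1,c0:c1]
    else: m[:]=mask
    cs,_=cv2.findContours(m,cv2.RETR_EXTERNAL,cv2.CHAIN_APPROX_NONE)
    c=max(cs,key=cv2.contourArea).reshape(-1,2)
    X=plane(cam,s,c,z)[:,:2].astype(np.float32)
    (cx,cy),(w,h),a=cv2.minAreaRect(X)
    return np.round([cx,cy,w,h,a],1)
E
python3 - <<'E'
from m import *
z=np.load('top0.npz');p,d=z['p'],z['d'];s=manip.state();P=np.load('topP.npy')
hsv=cv2.cvtColor(p,cv2.COLOR_RGB2HSV);H,S,V=[hsv[...,i].astype(int) for i in range(3)]
yel=(H>20)&(H<35)&(S>120)&(V>110)
print('plugA all@66',rect('top',s,yel,80,(160,195,325,358)))
print('grip@96',rect('top',s,(P[...,2]>80)&yel,96,(160,195,325,358)))
print('plugB grip',rect('top',s,(P[...,2]>72)&yel,90,(155,185,365,405)))
blue=(H>100)&(H<125)&(S>100)
print('tray',rect('top',s,blue,25,(200,255,315,385)))
grey=(S<70)
print('box',rect('top',s,(S<80)&(P[...,2]>50)&(P[...,2]<70)|yel,60,(155,200,318,362)))
print('dryer',rect('top',s,(P[...,2]>38),56,(130,210,183,292)))
pan=(S>90)&(H>8)&(H<25)
for i,(c0,c1) in enumerate([(268,288),(248,268),(229,248),(210,228),(188,210)]):
    m=pan&(P[...,2]>45); print('panel',i+1,rect('top',s,m,54,(140,204,c0,c1)))
print('cradle',rect('top',s,(P[...,2]>40),62,(180,225,100,142)))
for r in range(186,222,2): print(r,P[r,104:142:3,2].round(0).astype(int), P[r,122,:2].round())
E
```

```text
plugA all@66 [ 612.3 -338.9   34.8   34.6   89.8]
grip@96 [ 611.3 -340.2   18.8   31.1   89.8]
plugB grip [ 631.2 -481.2   50.    23.3   71.4]
tray [ 450.4 -376.1  129.   109.9   80. ]
box [ 610.9 -341.4   94.3   89.4   89.9]
dryer [631.7 -15.6 316.1 209.6  86.4]
panel 1 [ 633.2 -140.3   38.    22.4   89.8]
panel 2 [614.2 -75.9  47.5 122.6  86. ]
panel 3 [588.4 -13.   37.8  21.1  84. ]
panel 4 [614.3  48.   47.7 121.3  85.9]
panel 5 [628.6 109.8  31.7  28.9  45.5]
cradle [533.3 351.3  93.1  91.7  77.4]
186 [30  2 74 72 74 -3  1  1 -3  5 -2  3  2] [590. 366.]
188 [ 8  2 74 75 78 75 70 76  2 -4  1 -2  0] [574. 344.]
190 [ 0 -3 74 60 49 49 75 74 78 76 71  1 -7] [568. 342.]
192 [-8  1 71 55 54 49 48 47 47 74 72 39  0] [565. 351.]
194 [ 0  1 77 57 51 55 51 47 47 71 67 34 -3] [558. 350.]
196 [-1 79 73 53 45 48 53 48 49 72 58 29 -5] [551. 349.]
198 [-3 73 68 49 47 49 45 52 46 74 50 14 -2] [546. 351.]
200 [ 2 70 63 50 57 46 44 50 48 77 53 17  0] [539. 351.]
202 [-4 72 62 49 48 56 51 51 49 75 44 14  1] [532. 349.]
204 [-9223372036854775808                   72                   56
           
[... 268 characters left out ...]
50.]
208 [-2 51 42 50 49 47 49 47 74 65 23 -3  1] [514. 349.]
210 [-4 54 47 51 52 50 50 49 73 61 17  3  1] [507. 348.]
212 [-1 47 52 51 49 50 50 50 52 56 14  0  1] [501. 348.]
214 [                  -1                    3                   52
                   50                   54                   46
 -9223372036854775808                   46                   52
                   49                    8                   -2
                    0] [nan nan]
216 [ 2 -1 -7 -1  2 49 46 50 52 47  8  1  4] [489. 349.]
218 [-4  0 -3  2 -1 -6 -2 -3 49 38 -3  0  2] [485. 364.]
220 [ 1  3 -3 -1 -2  1  1 -4  1 -1  3 -2  1] [479. 362.]<stdin>:17: RuntimeWarning: invalid value encountered in cast
```

```bash
cat > pl.py <<'E'
from h import *
def axes():
    s=manip.state();q=s['orientation'];R=Ro.from_quat([q[1],q[2],q[3],q[0]]).as_matrix();return s,R
def go(x,y,z,jaw=None):
    s,R=axes(); d=R.T@(np.array([x,y,z])-s['ee_pos']); a=np.degrees(np.arctan2(R[1,0],R[0,0]))
    t=0
    if jaw is not None:
        t=-((jaw-a+90)%180-90)
    print('clk %.2f'%s['clock'],'pos',s['ee_pos'].round(1),'jaw %.2f'%a,'j7 %.2f'%s['joint_positions'][6],'F',s['contact_force'].round(1),'op %.1f'%s['opening'],'-> shift',d.round(1),'turn %.2f'%t)
E
python3 -c "
from pl import *
s,R=axes();print(R.round(4))
go(611,-340,160,-90)"
```

```text
[[ 2.714e-01 -4.000e-04  9.625e-01]
 [-9.625e-01  1.100e-03  2.714e-01]
 [-1.200e-03 -1.000e+00 -1.000e-04]]
clk 0.15 pos [ 176.3 -625.3  210.4] jaw -74.25 j7 -0.06 F [0.  0.1 0. ] op 85.5 -> shift [-156.5   50.6  495.8] turn 15.75
```

>>> send_rows([
  [-15, 0, 45, 2],
  [-31, 0, 95, 5],
  [-47, 5, 145, 8],
  [-63, 10, 195, 11],
  [-79, 15, 245, 14],
  [-95, 20, 295, 15.75],
  [-111, 25, 345, 15.75],
  [-126, 30, 395, 15.75],
  [-141, 30, 440, 15.75],
  [-150, 30, 470, 15.75],
  [-155, 30, 488, 15.75],
  [-156.5, 30, 496, 15.75],
  [-156.5, 30, 496, 15.75],
  [-156.5, 30, 496, 15.75],
])

```text
clock: 1.9
ee_pos: [610.2, -341.9, 181.2]
orientation: [-0.499, 0.5, -0.5, 0.501]
contact_force: [0.3, 0.7, 0.8]
opening: 85.0
```

```bash
python3 - <<'E'
from m import *
from pl import go
s,p,d=cap('wrist'); save('w1',p); np.savez('w1.npz',p=p,d=d)
hsv=cv2.cvtColor(p,cv2.COLOR_RGB2HSV);H,S,V=[hsv[...,i].astype(int) for i in range(3)]
yel=(H>20)&(H<35)&(S>120)&(V>110)
P=cloud('wrist',s,d)
q=P[yel];print(np.nanpercentile(q,[1,50,99],axis=0).round(1))
k,l,st,ce=cv2.connectedComponentsWithStats((yel&(P[...,2]>92)&(P[...,2]<100)).astype(np.uint8))
for i in range(1,k):
    if st[i,4]>50: print(st[i],rect('wrist',s,l==i,96))
go(611,-340,68,-90)
E
```

```text
[[ 584.2 -509.    18.7]
 [ 632.3 -463.1   66.9]
 [ 784.8 -207.9   96.9]]
[245 166  18  38 620] [ 6.166e+02 -3.413e+02  3.550e+01  1.560e+01  4.000e-01]
clk 1.95 pos [ 610.3 -341.8  181.3] jaw -90.12 j7 -1.17 F [ 0.  -1.  -0.2] op 85.7 -> shift [ -1.8 113.3   0.8] turn -0.12
```

View pics/w1.png

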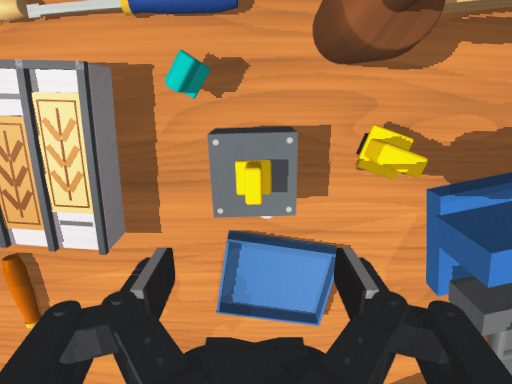

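>>> send_rows([
  [-0.5, 10, 4, -0.1],
  [-0.5, 30, 4, -0.1],
  [-0.5, 55, 4, -0.1],
  [-0.5, 80, 4, -0.1],
  [-0.5, 100, 4, -0.1],
  [-0.5, 108, 4, -0.1],
  [-0.5, 111, 4, -0.1],
  [-0.5, 111, 4, -0.1],
], gripper=45)

```text
clock: 2.95
ee_pos: [615.7, -340.1, 70.7]
orientation: [0.501, -0.5, 0.499, -0.5]
contact_force: [0.1, 0.4, 0.6]
opening: 45.0
```

>>> send_rows([
  [0, 0, 0, 0],
  [0, 0, 0, 0],
  [0, 0, 0, 0],
  [0, 0, 0, 0],
  [0, 0, 0, 0],
  [0, 0, 0, 0],
  [0, 0, 0, 0],
], gripper=5, squeeze=70)

```text
clock: 3.82
ee_pos: [615.8, -340.3, 71.0]
orientation: [0.5, -0.5, 0.499, -0.5]
contact_force: [-0.4, 0.2, 5.8]
opening: 13.1
```

>>> send_rows([
  [0, -2, 0, 0],
  [0, -4, 0, 0],
  [0, -6, 0, 0],
  [0, -9, 0, 0],
  [0, -12, 0, 0],
  [0, -15, 0, 0],
  [0, -18, 0, 0],
  [0, -22, 0, 0],
  [0, -26, 0, 0],
  [0, -32, 0, 0],
  [0, -40, 0, 0],
  [0, -50, 0, 0],
  [0, -60, 0, 0],
  [0, -60, 0, 0],
])

```text
clock: 5.58
ee_pos: [615.9, -340.2, 131.5]
orientation: [0.501, -0.5, 0.499, -0.5]
contact_force: [-0.3, 0.0, -1.3]
opening: 13.4
```

```bash
python3 - <<'E'
from m import *
from pl import go
s,p,d=cap('wrist'); save('w2',p)
s,p,d=cap('scene'); save('s2',cv2.resize(p[150:384,50:300],None,fx=3,fy=3))
s,p,d=cap('top');hsv=cv2.cvtColor(p,cv2.COLOR_RGB2HSV);H,S,V=[hsv[...,i].astype(int) for i in range(3)]
blue=(H>100)&(H<125)&(S>100)
print('tray',rect('top',s,blue,25,(200,255,315,385)))
go(450,-376,131,-90)
E
```

```text
tray [ 464.4 -319.5   17.1  103.3   74.4]
clk 5.72 pos [ 615.1 -339.8  129.8] jaw -89.90 j7 -1.18 F [-0.6  0.2 -0.3] op 13.0 -> shift [  35.9   -1.2 -165.2] turn 0.10
```

View pics/w2.png

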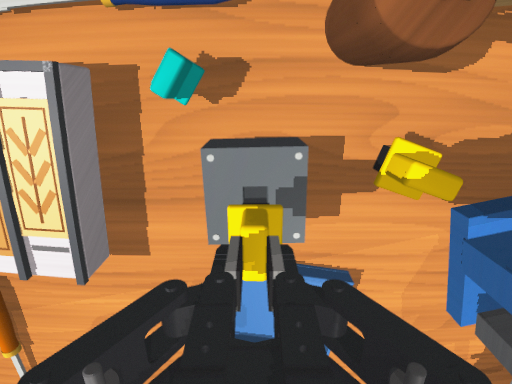

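View pics/s2.png

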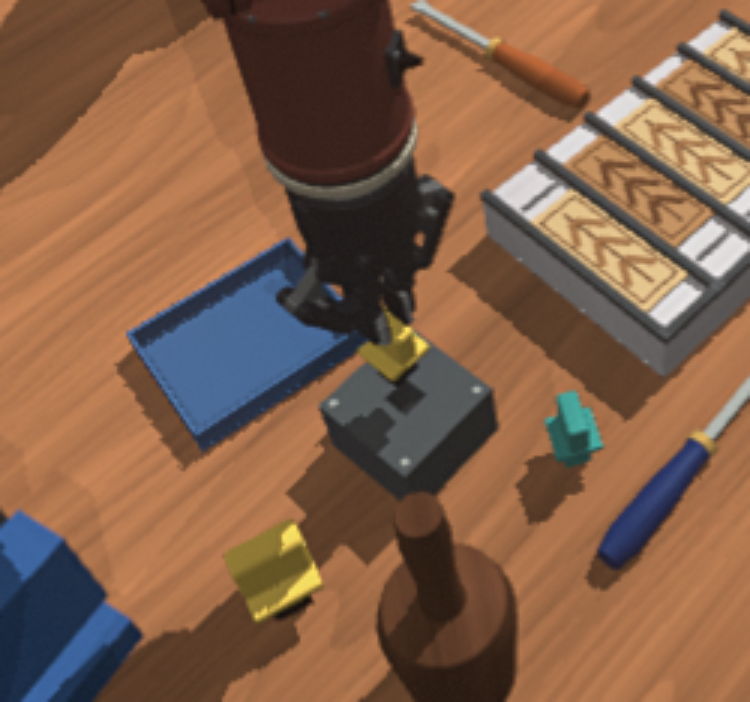

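>>> send_rows([
  [3, 0, -15, 0],
  [10, 0, -45, 0],
  [18, 0, -85, 0],
  [26, 0, -120, 0],
  [33, 0, -150, 0],
  [36, 0, -165, 0],
  [36, 20, -165, 0],
  [36, 45, -165, 0],
  [36, 65, -165, 0],
  [36, 78, -165, 0],
  [36, 85, -165, 0],
  [36, 87, -165, 0],
  [36, 87, -165, 0],
])

```text
clock: 7.35
ee_pos: [450.6, -376.3, 43.6]
orientation: [0.5, -0.5, 0.499, -0.5]
contact_force: [-0.6, 0.5, -0.2]
opening: 13.1
```

>>> send_rows([
  [0, 0, 0, 0],
  [0, 0, 0, 0],
  [0, 0, 0, 0],
  [0, 0, 0, 0],
], gripper=45)

```text
clock: 7.85
ee_pos: [450.4, -376.2, 43.2]
orientation: [0.5, -0.5, 0.5, -0.5]
contact_force: [0.4, 0.1, 1.3]
opening: 44.8
```

>>> send_rows([
  [0, -10, 0, 0],
  [0, -40, 0, 0],
  [0, -80, 0, 0],
  [0, -100, 0, 0],
  [0, -100, 0, 0],
])

```text
clock: 8.48
ee_pos: [451.4, -376.9, 145.6]
orientation: [-0.501, 0.5, -0.498, 0.501]
contact_force: [-0.4, -0.2, -0.4]
opening: 44.9
```

```bash
python3 - <<'E'
from m import *
from pl import go
s,p,d=cap('wrist'); save('w3',p)
s,p,d=cap('scene'); save('s3',cv2.resize(p[150:384,50:300],None,fx=3,fy=3))
s,p,d=cap('scene'); save('s3f',p); np.savez('s3.npz',p=p,d=d)
go(700,-140,120,-93.7)
E
```

```text
clk 8.62 pos [ 449.9 -375.8  142.3] jaw -89.90 j7 -0.98 F [-0.3  0.1 -0.7] op 45.0 -> shift [-235.4   22.3  250.5] turn 3.80
```

View pics/w3.png

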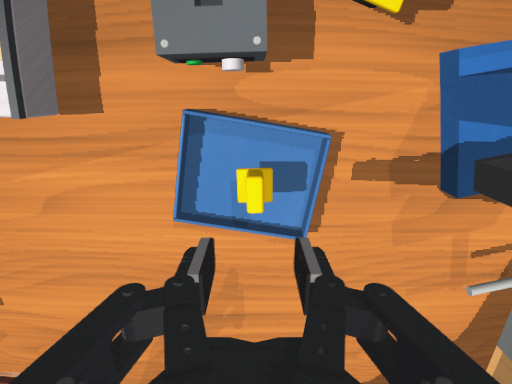

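View pics/s3.png

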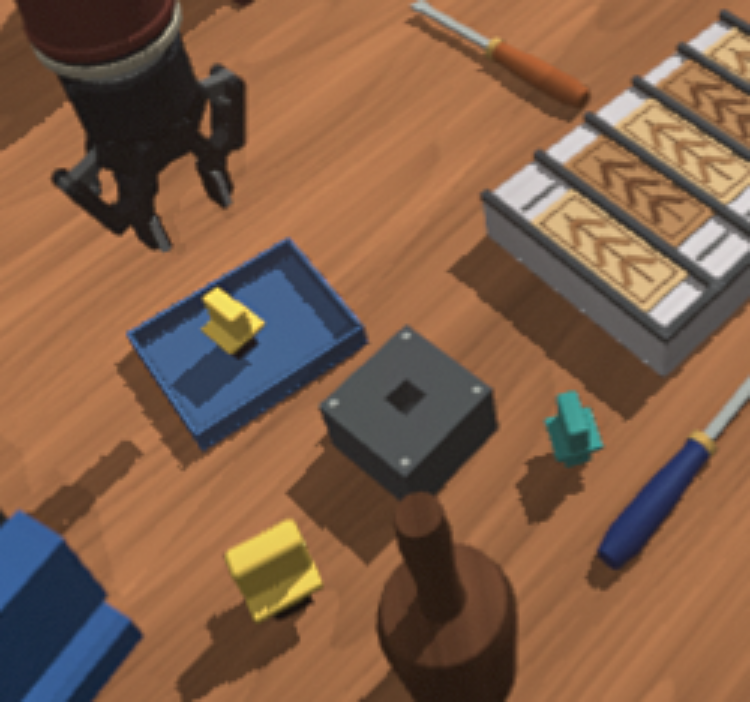

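```bash
python3 -c "
from pl import *
go(540,-16,260,-93.7)"
```

```text
clk 8.62 pos [ 449.9 -375.8  142.3] jaw -89.90 j7 -0.98 F [-0.3  0.1 -0.7] op 45.0 -> shift [-359.7 -117.5   90.6] turn 3.80
```

>>> send_rows([
  [-20, -10, 5, 1],
  [-60, -30, 15, 2],
  [-105, -50, 28, 3],
  [-155, -75, 40, 3.8],
  [-205, -100, 52, 3.8],
  [-255, -118, 65, 3.8],
  [-300, -118, 78, 3.8],
  [-335, -118, 86, 3.8],
  [-352, -118, 90, 3.8],
  [-360, -118, 91, 3.8],
  [-360, -118, 91, 3.8],
  [-360, -118, 91, 3.8],
])

```text
clock: 10.12
ee_pos: [540.6, -17.6, 261.0]
orientation: [-0.483, 0.483, -0.516, 0.516]
contact_force: [-0.6, -0.1, 0.6]
opening: 45.2
```

```bash
python3 - <<'E'
from m import *
from pl import go
s,p,d=cap('wrist'); save('w4',p); np.savez('w4.npz',p=p,d=d,pos=s['ee_pos'],q=s['orientation'])
P=cloud('wrist',s,d)
hsv=cv2.cvtColor(p,cv2.COLOR_RGB2HSV);H,S,V=[hsv[...,i].astype(int) for i in range(3)]
pan=(S>70)&(H>8)&(H<28)&(abs(P[...,2]-54)<9)
k,l,st,ce=cv2.connectedComponentsWithStats(cv2.morphologyEx(pan.astype(np.uint8),cv2.MORPH_OPEN,np.ones((3,3))))
for i in range(1,k):
    if st[i,4]>400: print(st[i],rect('wrist',s,l==i,54), np.nanmedian(P[l==i][:,2]).round(1))
print('dryer', rect('wrist',s,(P[...,2]>44)&(P[...,2]<70)&(P[...,0]>500),58))
go(0,0,0)
E
```

```text
[ 324   23   49  111 4549] [ 636.7 -139.2   51.7  129.1   86.9] 54.4
[ 226   44   42  108 4288] [620.9 -13.9  50.5 128.6  85.8] 54.3
[ 276   45   43  108 4316] [615.8 -75.1  50.6 129.2  86.7] 54.3
[ 123   50   51  107 4187] [623.4 110.1  51.4 129.3  86.9] 54.3
[ 175   52   45  107 4270] [616.4  48.6  51.  129.7  86.2] 54.3
[  0 155  31  62 903] [531.2 329.4  47.7  89.8  75.4] 50.5
dryer [632.3 -14.4 319.3 206.   86.6]
clk 10.18 pos [540.7 -17.4 261.1] jaw -93.82 j7 -1.73 F [0.3 0.4 0.2] op 45.1 -> shift [  18.5  261.1 -540.6] turn 0.00
```

View pics/w4.png

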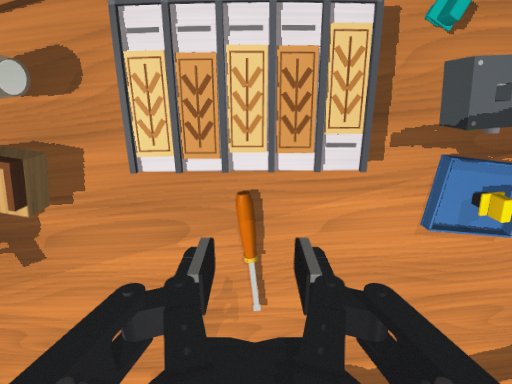

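```bash
python3 -c "
from pl import *
go(631,48,60,-93.5)"
```

```text
clk 10.18 pos [540.7 -17.4 261.1] jaw -93.82 j7 -1.73 F [0.3 0.4 0.2] op 45.1 -> shift [-71.4 201.   85.8] turn -0.32
```

>>> send_rows([
  [-20, 20, 30, -0.3],
  [-45, 50, 60, -0.3],
  [-65, 90, 80, -0.3],
  [-71, 130, 86, -0.3],
  [-71, 165, 86, -0.3],
  [-71, 188, 86, -0.3],
  [-71, 198, 86, -0.3],
  [-71, 200, 86, -0.3],
  [-71, 200, 86, -0.3],
], gripper=0, squeeze=20)

```text
clock: 11.3
ee_pos: [631.8, 49.1, 62.2]
orientation: [-0.485, 0.484, -0.514, 0.515]
contact_force: [0.4, -1.3, 0.6]
opening: 0.0
```

>>> send_rows([
  [0, 2, 0, 0],
  [0, 4, 0, 0],
  [0, 6, 0, 0],
  [0, 7, 0, 0],
  [0, 7, 0, 0],
])

```text
clock: 11.92
ee_pos: [631.1, 49.3, 54.0]
orientation: [0.485, -0.485, 0.515, -0.515]
contact_force: [0.2, -0.9, -0.0]
opening: 0.4
```

>>> send_rows([
  [0, 1, 0, 0],
  [0, 2, 0, 0],
  [0, 2, 0, 0],
  [0, 2, 0, 0],
])

```text
clock: 12.42
ee_pos: [631.2, 49.3, 52.1]
orientation: [0.485, -0.485, 0.515, -0.515]
contact_force: [0.4, -0.7, -0.1]
opening: -0.1
```

>>> send_rows([
  [0, 1, 0, 0],
  [0, 2, 0, 0],
  [0, 2, 0, 0],
  [0, 2, 0, 0],
])

```text
clock: 12.92
ee_pos: [631.2, 49.3, 50.1]
orientation: [0.485, -0.485, 0.515, -0.515]
contact_force: [-0.6, -0.8, -0.1]
opening: 0.0
```

```bash
python3 - <<'E'
from m import *
s,p,d=cap('wrist'); save('w5',p)
s,p,d=cap('scene'); save('s5',cv2.resize(p[120:290,190:370],None,fx=4,fy=4))
E
```

```text
(no output)
```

View pics/w5.png

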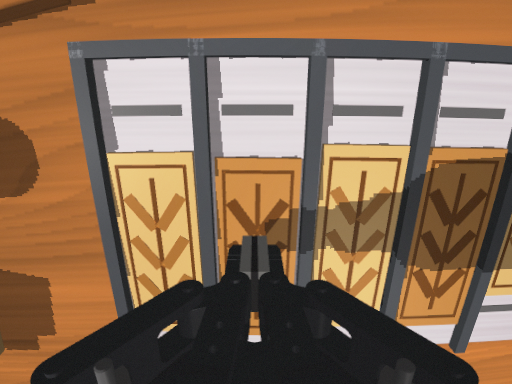

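View pics/s5.png

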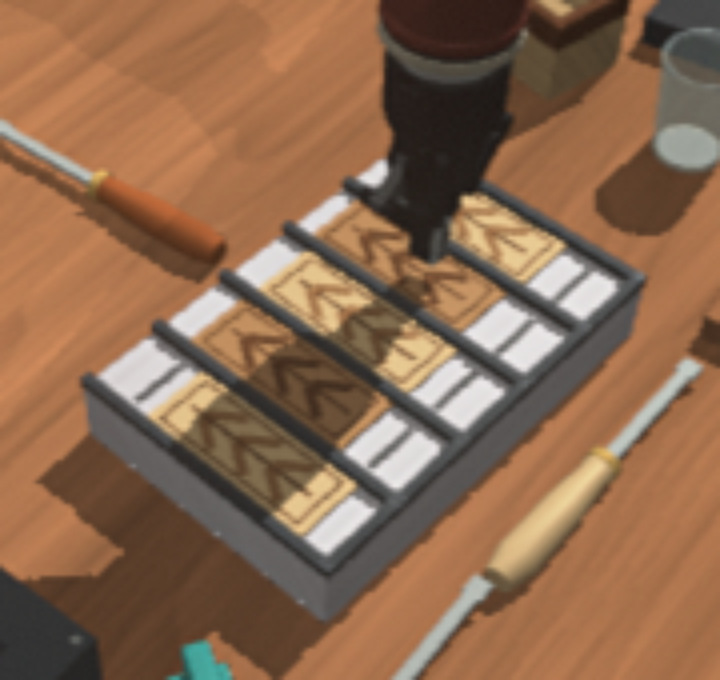

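>>> send_rows([
  [0, 1, 0, 0],
  [0, 1.5, 0, 0],
  [0, 1.5, 0, 0],
])

```text
clock: 13.4
ee_pos: [631.1, 49.3, 48.6]
orientation: [0.485, -0.485, 0.515, -0.515]
contact_force: [0.2, 0.0, 0.1]
opening: -0.1
```

>>> send_rows([
  [0, 1, 0, 0],
  [0, 1.5, 0, 0],
  [0, 1.5, 0, 0],
])

```text
clock: 13.78
ee_pos: [631.1, 49.3, 47.1]
orientation: [0.485, -0.485, 0.515, -0.515]
contact_force: [0.1, -0.1, 0.7]
opening: -0.3
```

>>> send_rows([
  [0, 1, 0, 0],
  [0, 1, 0, 0],
  [0, 1, 0, 0],
])

```text
clock: 14.15
ee_pos: [631.2, 49.3, 46.1]
orientation: [0.485, -0.485, 0.515, -0.515]
contact_force: [0.3, -0.0, 0.0]
opening: 0.3
```

```bash
python3 - <<'E'
from m import *
s,p,d=cap('wrist'); save('w6',cv2.resize(p[150:350,150:370],None,fx=3,fy=3))
P=cloud('wrist',s,d)
print(s['ee_pos'],s['contact_force'])
print(P[225:300:5,246:270:4,2].round(0))
E
```

```text
[631.18418263  49.27290345  46.13841277] [ 0.30760219 -0.03991122  0.00116754]
[[ 54.  54.  54.  54.  55.  55.]
 [ 54.  54.  54.  53.  54.  53.]
 [ 54.  54.  55.  55.  54.  54.]
 [ 76.  75.  75.  76.  75.  76.]
 [ 82.  82.  82.  81.  82.  81.]
 [ 86.  86.  86.  86.  86.  85.]
 [ 91.  91.  91.  90.  91.  92.]
 [ 95.  95.  95.  96.  94.  95.]
 [100.  99.  99. 100.  99.  99.]
 [102. 103. 104. 103. 104. 103.]
 [108. 104. 103. 104. 107. 108.]
 [111. 105. 104. 104. 111. 112.]
 [116. 107. 105. 104. 115. 115.]
 [118. 112. 105. 104. 118. 118.]
 [121. 113. 104. 103. 120. 120.]]
```

View pics/w6.png

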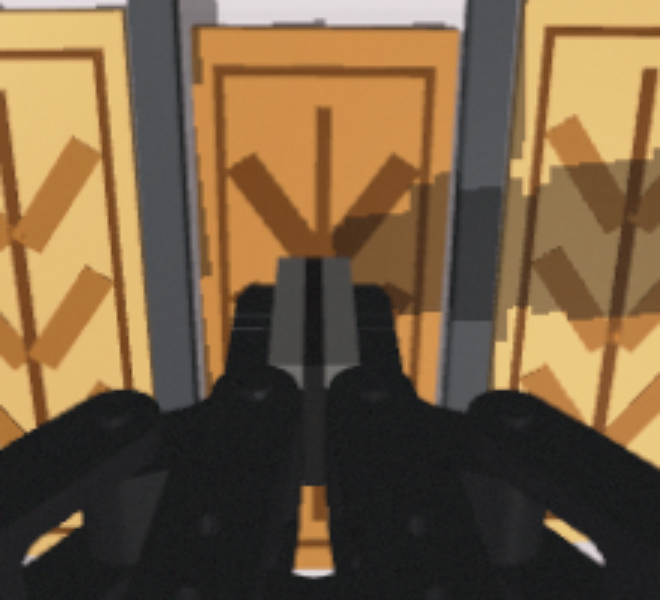

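```bash
python3 - <<'E'
from m import *
s,p,d=cap('wrist')
K,k1,R,c=campose('wrist',s); print(c)
P=cloud('wrist',s,d)
for v in range(228,300,4): print(v,P[v,252].round(0),P[v,262].round(0),P[v,275].round(0))
print(s['joint_efforts'].round(2))
E
```

```text
[713.7871654   44.56022387 209.13265935]
228 [639.  50.  54.] [639.  44.  55.] [638.  36.  54.]
232 [636.  50.  54.] [636.  44.  54.] [635.  36.  54.]
236 [642.  50.  71.] [642.  44.  70.] [633.  37.  54.]
240 [643.  50.  77.] [642.  45.  75.] [630.  37.  54.]
244 [643.  50.  81.] [643.  45.  81.] [627.  37.  53.]
248 [643.  50.  84.] [641.  45.  83.] [638.  38.  77.]
252 [642.  50.  88.] [642.  45.  88.] [638.  38.  82.]
256 [642.  50.  91.] [642.  45.  91.] [638.  39.  86.]
260 [642.  50.  95.] [642.  45.  95.] [638.  39.  88.]
264 [642.  50.  98.] [642.  45.  98.] [638.  39.  93.]
268 [642.  50. 102.] [642.  45. 102.] [638.  39.  95.]
272 [642.  50. 103.] [642.  45. 104.] [643.  40. 107.]
276 [640.  50. 104.] [643.  45. 109.] [644.  40. 111.]
280 [638.  50. 104.] [643.  45. 112.] [644.  40. 114.]
284 [636.  50. 104.] [643.  46. 115.] [643.  40. 114.]
288 [633.  50. 104.] [643.  46. 117.] [643.  41. 117.]
292 [631.  50. 103.] [643.  46. 119.] [642.  41. 119.]
296 [630.  50. 104.] [642.  46. 120.] [643.  41. 122.]
[ 0.000e+00 -6.782e+01 -6.490e+00 -3.537e+01  1.000e-02  0.000e+00
 -0.000e+00]
```

>>> send_rows([
  [0, 2, 0, 0],
  [0, 4, 0, 0],
  [0, 6, 0, 0],
  [0, 8, 0, 0],
  [0, 8, 0, 0],
])

```text
clock: 14.88
ee_pos: [631.0, 49.3, 37.9]
orientation: [0.485, -0.485, 0.515, -0.515]
contact_force: [-0.8, 1.5, -0.3]
opening: 0.1
```

>>> send_rows([
  [0, 1.5, 0, 0],
  [0, 3, 0, 0],
  [0, 3, 0, 0],
  [0, 3, 0, 0],
])

```text
clock: 15.38
ee_pos: [631.2, 49.3, 35.2]
orientation: [0.485, -0.485, 0.515, -0.515]
contact_force: [-0.1, 0.2, 0.4]
opening: 0.2
```

>>> send_rows([
  [0, 1, 0, 0],
  [0, 1.5, 0, 0],
  [0, 1.5, 0, 0],
])

```text
clock: 15.75
ee_pos: [631.3, 49.3, 34.0]
orientation: [-0.485, 0.485, -0.515, 0.515]
contact_force: [-1.5, -0.5, 5.1]
opening: -0.2
```

>>> send_rows([
  [0, 1, 0, 0],
  [0, 1, 0, 0],
  [0, 1, 0, 0],
])

```text
clock: 16.12
ee_pos: [631.3, 49.3, 34.0]
orientation: [-0.485, 0.485, -0.514, 0.515]
contact_force: [-6.2, -1.6, 13.4]
opening: 0.2
```

```bash
python3 - <<'E'
from m import *
s,p,d=cap('wrist'); save('w7',cv2.resize(p[150:350,150:370],None,fx=3,fy=3))
P=cloud('wrist',s,d)
for v in range(222,280,4): print(v,P[v,252].round(0),P[v,262].round(0))
E
```

```text
222 [648.  50.  54.] [648.  44.  54.]
226 [646.  50.  54.] [646.  44.  55.]
230 [644.  50.  54.] [643.  44.  53.]
234 [641.  50.  54.] [641.  44.  54.]
238 [643.  50.  61.] [642.  45.  61.]
242 [643.  50.  66.] [642.  45.  66.]
246 [643.  50.  71.] [642.  45.  70.]
250 [642.  50.  74.] [642.  45.  74.]
254 [643.  50.  79.] [642.  45.  78.]
258 [nan nan nan] [643.  45.  82.]
262 [643.  50.  85.] [643.  45.  85.]
266 [642.  50.  87.] [643.  45.  89.]
270 [642.  50.  90.] [642.  45.  91.]
274 [641.  50.  92.] [641.  45.  92.]
278 [639.  50.  92.] [643.  45.  98.]
```

>>> send_rows([
  [0, -0.3, -2, 0],
  [0, -0.5, -5, 0],
  [0, -0.5, -9, 0],
  [0, -0.5, -13, 0],
  [0, -0.5, -17, 0],
  [0, -0.5, -21, 0],
])

```text
clock: 16.92
ee_pos: [611.4, 50.7, 34.0]
orientation: [-0.486, 0.484, -0.514, 0.515]
contact_force: [4.0, 0.9, 5.3]
opening: -0.0
```

```bash
python3 - <<'E'
from m import *
s,p,d=cap('wrist'); save('w8',p); print(s['ee_pos'],s['contact_force'])
E
```

```text
[611.38324116  50.66258281  33.98642484] [3.97958716 0.85659351 5.31469884]
```

View pics/w8.png

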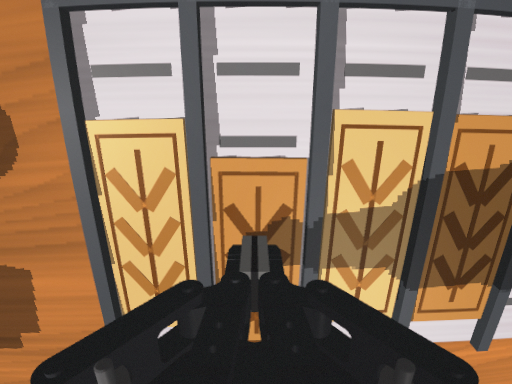

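>>> send_rows([
  [0, 0, -4, 0],
  [0, 0, -9, 0],
  [0, 0, -14, 0],
  [0, 0, -19, 0],
  [0, 0, -24, 0],
  [0, 0, -29, 0],
  [0, 0, -34, 0],
  [0, 0, -38, 0],
  [0, 0, -39, 0],
  [0, 0, -39, 0],
])

```text
clock: 18.23
ee_pos: [572.3, 53.0, 34.0]
orientation: [-0.486, 0.484, -0.514, 0.515]
contact_force: [2.2, -0.8, 7.1]
opening: -0.3
```

>>> send_rows([
  [0, -5, 0, 0],
  [0, -25, 0, 0],
  [0, -60, -30, 0],
  [0, -90, -70, 0],
  [0, -95, -100, 0],
  [0, -95, -110, 0],
  [0, -95, -110, 0],
], gripper=75)

```text
clock: 19.1
ee_pos: [461.5, 59.3, 128.6]
orientation: [-0.485, 0.485, -0.514, 0.515]
contact_force: [0.3, 0.1, 0.5]
opening: 74.6
```

```bash
cat > look.py <<'E'
from m import *
from pl import go
import sys
def panels(name,zt=54,save_=True):
    s,p,d=cap('wrist')
    if save_: save(name,p)
    P=cloud('wrist',s,d)
    hsv=cv2.cvtColor(p,cv2.COLOR_RGB2HSV);H,S,V=[hsv[...,i].astype(int) for i in range(3)]
    pan=(S>70)&(H>8)&(H<28)&(abs(P[...,2]-zt)<9)
    k,l,st,ce=cv2.connectedComponentsWithStats(cv2.morphologyEx(pan.astype(np.uint8),cv2.MORPH_OPEN,np.ones((3,3))))
    for i in range(1,k):
        if st[i,4]>400:
            r=rect('wrist',s,l==i,zt); u=(r[0]-632.3)*.998-(r[1]+14.4)*.061
            print(st[i],r,np.nanmedian(P[l==i][:,2]).round(1),'overhang %.1f'%(65-u-105))
    return s,p,d,P
E
python3 - <<'E'
from look import *
panels('w9')
go(0,0,0,-93.5)
E
```

```text
[ 140    0   71   86 5553] [588.3 111.9  50.8  60.6  86.9] 54.3 overhang 11.6
[  223     0    68   158 10005] [554.8  52.3  50.3 118.1  86.3] 54.3 overhang 41.4
[ 302    0   71   80 5180] [583.3 -11.1  50.8  56.5  86.1] 54.4 overhang 9.1
[ 381    0   72   83 5154] [580.3 -73.4  50.8  60.1  86.7] 54.3 overhang 8.3
[ 461    0   51   54 2444] [ 590.7 -133.7   44.    38.7   87. ] 54.4 overhang -5.8
clk 19.15 pos [461.9  59.2 128.3] jaw -93.42 j7 -1.87 F [ 0.   0.5 -0.4] op 74.8 -> shift [  86.7  128.2 -457.6] turn 0.08
```

View pics/w9.png

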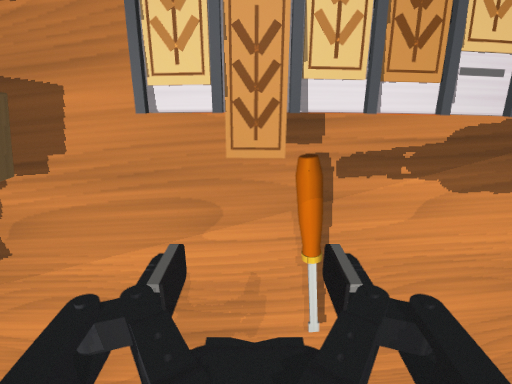

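```bash
python3 - <<'E'
from look import *
s,p,d=cap('wrist');P=cloud('wrist',s,d)
m=np.isfinite(P[...,2])&(d<260)
for v in range(238,262,4): 
    print(v,[ (u,*P[v,u].round(0)) for u in (165,175,182,330,338) if m[v,u]])
go(508,55.2,60,-93.5)
E
```

```text
238 []
242 []
246 [(175, np.float64(475.0), np.float64(99.0), np.float64(164.0)), (330, np.float64(470.0), np.float64(20.0), np.float64(164.0)), (338, np.float64(470.0), np.float64(16.0), np.float64(164.0))]
250 [(175, np.float64(475.0), np.float64(98.0), np.float64(168.0)), (182, np.float64(472.0), np.float64(96.0), np.float64(163.0)), (330, np.float64(471.0), np.float64(21.0), np.float64(168.0)), (338, np.float64(471.0), np.float64(17.0), np.float64(169.0))]
254 [(165, np.float64(475.0), np.float64(102.0), np.float64(172.0)), (175, np.float64(475.0), np.float64(97.0), np.float64(172.0)), (182, np.float64(470.0), np.float64(96.0), np.float64(163.0)), (330, np.float64(470.0), np.float64(22.0), np.float64(170.0)), (338, np.float64(471.0), np.float64(18.0), np.float64(172.0))]
258 [(165, np.float64(475.0), np.float64(101.0), np.float64(176.0)), (175, np.float64(475.0), np.float64(96.0), np.float64(175.0)), (182, np.float64(468.0), np.float64(97.0), np.float64(163.0)), (330, np.float64(468.0), np.float64(21.0), np.float64(170.0)), (338, np.float64(471.0), np.float64(19.0), np.float64(176.0))]
clk 19.20 pos [462.1  59.3 128.1] jaw -93.42 j7 -1.87 F [ 0.2  0.7 -0.4] op 75.0 -> shift [ 1.4 68.1 46. ] turn 0.08
```

>>> send_rows([
  [1, 20, 15, 0],
  [1.4, 45, 35, 0],
  [1.4, 65, 44, 0],
  [1.4, 80, 46, 0],
  [1.4, 92, 46, 0],
  [1.4, 102, 46, 0],
  [1.4, 108, 46, 0],
  [1.4, 110, 46, 0],
  [1.4, 110, 46, 0],
], gripper=64)

```text
clock: 20.32
ee_pos: [507.4, 55.3, 18.4]
orientation: [-0.485, 0.485, -0.515, 0.515]
contact_force: [-0.8, -0.1, 1.9]
opening: 64.0
```

```bash
python3 - <<'E'
from look import *
panels('w10'); go(508,55.2,18,-93.5)
E
```

```text
[   42     0   135   179 20140] [595.8 111.7  50.8  75.5  86.7] 54.3 overhang 4.1
[  333     0   136   170 19300] [590.7 -11.6  51.1  71.3  86.5] 54.3 overhang 1.7
[ 465    0   47  173 5125] [586.1 -53.9  76.7  23.5  10.9] 54.4 overhang 3.7
[  193     6   126   279 30679] [560.2  52.1  50.3 130.3  86.3] 54.3 overhang 36.0
clk 20.38 pos [507.6  55.3  18.5] jaw -93.41 j7 -1.96 F [-0.1  0.2 -0.6] op 63.9 -> shift [0.1 0.5 0.4] turn 0.09
```

View pics/w10.png

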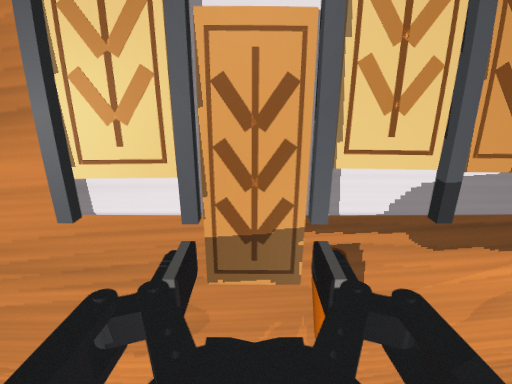

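>>> send_rows([
  [0, 0, 0, 0],
  [0, 0, 0, 0],
  [0, 0, 0, 0],
  [0, 0, 0, 0],
  [0, 0, 0, 0],
], gripper=44, squeeze=22)

```text
clock: 21.0
ee_pos: [507.5, 55.3, 18.3]
orientation: [-0.485, 0.485, -0.515, 0.515]
contact_force: [-0.3, -0.0, 4.1]
opening: 49.3
```

>>> send_rows([
  [0, -2, 0, 0],
  [0, -5, 0, 0],
  [0, -10, 0, 0],
  [0, -17, 0, 0],
  [0, -25, 0, 0],
  [0, -35, 0, 0],
  [0, -45, 0, 0],
  [0, -55, 0, 0],
  [0, -65, 0, 0],
  [0, -70, 0, 0],
  [0, -70, 0, 0],
])

```text
clock: 22.38
ee_pos: [507.5, 55.3, 88.5]
orientation: [-0.485, 0.485, -0.515, 0.515]
contact_force: [0.8, 0.4, -0.7]
opening: 49.0
```

```bash
python3 - <<'E'
from look import *
s,p,d,P=panels('w11'); go(508,55.2,18,-93.5)
for v in range(40,280,20): print(v,P[v,256].round(0))
s,p,d=cap('scene'); save('s11',p[60:300,150:450])
E
```

```text
[  115     0    85   152 10958] [605.2 112.3  50.5  94.9  85.2] 54.3 overhang -5.2
[  310     0    86   146 10568] [599.9 -13.5  50.9  90.6  87.9] 54.3 overhang -7.6
[  395     0    94   148 10494] [597.9 -74.4  50.6  95.2  86.8] 54.3 overhang -9.3
[ 486    0   26  114 1635] [ 606.8 -115.2   73.5   19.    10. ] 54.4 overhang -20.7
clk 22.43 pos [507.3  55.2  88.1] jaw -93.41 j7 -1.91 F [ 0.6 -0.1 -0.3] op 49.2 -> shift [-0.  70.1  0.7] turn 0.09
40 [613.  48. 123.]
60 [605.  49. 125.]
80 [597.  49. 125.]
100 [589.  50. 124.]
120 [581.  50. 125.]
140 [572.  51. 124.]
160 [563.  51. 125.]
180 [553.  52. 123.]
200 [543.  52. 123.]
220 [533.  53. 123.]
240 [522.  54. 125.]
260 [510.  54. 124.]
```

View pics/w11.png

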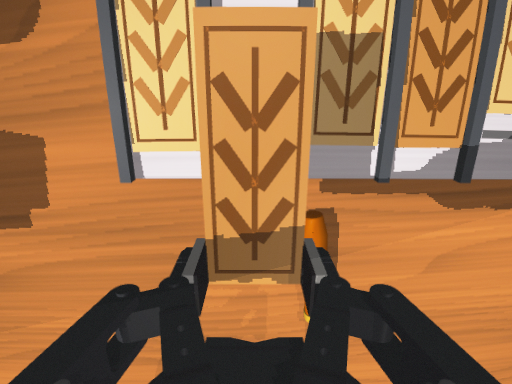

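View pics/s11.png

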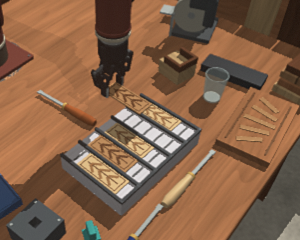

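```bash
cat > cr.py <<'E'
from look import *
def cradle(name,cam='top'):
    s,p,d=cap(cam); save(name,p); P=cloud(cam,s,d)
    m=(P[...,2]>63)&(P[...,2]<90)&(P[...,0]>430)&(P[...,0]<640)&(P[...,1]>250)&(P[...,1]<450)
    k,l,st,ce=cv2.connectedComponentsWithStats(m.astype(np.uint8))
    for i in range(1,k):
        if st[i,4]>50: print('wallU',st[i],rect(cam,s,l==i,74))
    hsv=cv2.cvtColor(p,cv2.COLOR_RGB2HSV)
    return s,p,d,P
E
python3 - <<'E'
from cr import *
s,p,d,P=cradle('t12')
save('t12c',cv2.resize(p[170:230,90:160],None,fx=10,fy=10,interpolation=cv2.INTER_CUBIC))
hsv=cv2.cvtColor(p,cv2.COLOR_RGB2HSV)
for r in range(186,222,4): print(r,[tuple(hsv[r,c]) for c in range(106,142,4)])
E
```

```text
wallU [104 185  32  27 249] [542.8 348.6  85.4  70.6  77.4]
186 [(np.uint8(11), np.uint8(63), np.uint8(57)), (np.uint8(12), np.uint8(130), np.uint8(116)), (np.uint8(11), np.uint8(130), np.uint8(124)), (np.uint8(13), np.uint8(128), np.uint8(152)), (np.uint8(13), np.uint8(127), np.uint8(159)), (np.uint8(13), np.uint8(127), np.uint8(159)), (np.uint8(13), np.uint8(127), np.uint8(153)), (np.uint8(13), np.uint8(127), np.uint8(155)), (np.uint8(13), np.uint8(126), np.uint8(154))]
190 [(np.uint8(13), np.uint8(124), np.uint8(177)), (np.uint8(11), np.uint8(131), np.uint8(127)), (np.uint8(13), np.uint8(119), np.uint8(88)), (np.uint8(14), np.uint8(107), np.uint8(124)), (np.uint8(14), np.uint8(119), np.uint8(133)), (np.uint8(12), np.uint8(131), np.uint8(125)), (np.uint8(12), np.uint8(132), np.uint8(124)), (np.uint8(12), np.uint8(133), np.uint8(111)), (np.uint8(13), np.uint8(127), np.uint8(110))]
194 [(np.uint8(13), np.uint8(124), np.uint8(173)), (np.uint8(11), np.uint8(131), np.uint8(117)), (np.uint8(16), np.uint8(99), np.uint8(119)), (np.uint8(17), np.uint8(96), np.uint8(133)), (np.uint8(18), np.
[... 1993 characters left out ...]
t8(187)), (np.uint8(18), np.uint8(86), np.uint8(196)), (np.uint8(18), np.uint8(86), np.uint8(199)), (np.uint8(18), np.uint8(87), np.uint8(194)), (np.uint8(18), np.uint8(91), np.uint8(177)), (np.uint8(16), np.uint8(106), np.uint8(106)), (np.uint8(13), np.uint8(131), np.uint8(117))]
218 [(np.uint8(12), np.uint8(130), np.uint8(112)), (np.uint8(12), np.uint8(130), np.uint8(112)), (np.uint8(13), np.uint8(130), np.uint8(112)), (np.uint8(13), np.uint8(127), np.uint8(114)), (np.uint8(14), np.uint8(119), np.uint8(126)), (np.uint8(17), np.uint8(101), np.uint8(159)), (np.uint8(17), np.uint8(101), np.uint8(151)), (np.uint8(14), np.uint8(115), np.uint8(113)), (np.uint8(12), np.uint8(131), np.uint8(115))]
```

View pics/t12c.png

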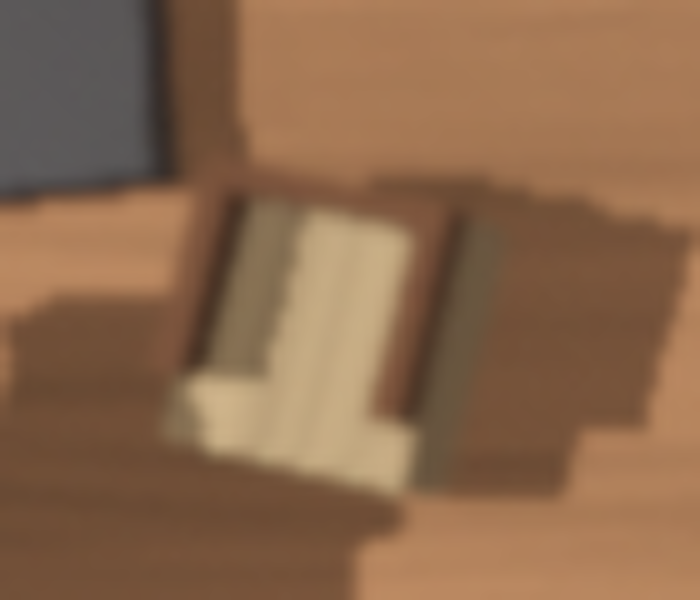

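```bash
python3 -c "
from pl import *
go(446,369,92,-102.6)"
```

```text
clk 22.52 pos [507.   55.2  87.8] jaw -93.41 j7 -1.91 F [ 0.6 -0.5 -0.5] op 49.2 -> shift [-309.6   -4.2  -79.6] turn 9.19
```

>>> send_rows([
  [-8, -10, -8, 0],
  [-28, -18, -20, 1],
  [-55, -18, -35, 2],
  [-85, -18, -50, 3.5],
  [-118, -18, -60, 5],
  [-150, -18, -68, 6.5],
  [-182, -18, -74, 8],
  [-214, -18, -79, 9],
  [-244, -16, -79.5, 9.2],
  [-270, -12, -79.5, 9.2],
  [-290, -8, -79.5, 9.2],
  [-302, -5, -79.5, 9.2],
  [-308, -4, -79.5, 9.2],
  [-309.5, -4, -79.5, 9.2],
  [-309.5, -4, -79.5, 9.2],
])

```text
clock: 24.4
ee_pos: [446.4, 368.6, 92.4]
orientation: [-0.442, 0.442, -0.552, 0.552]
contact_force: [0.5, -0.4, 0.7]
opening: 49.5
```

```bash
cat > crw.py <<'E'
from cr import *
def crw(name,ztop=74):
    s,p,d=cap('wrist'); save(name,p); P=cloud('wrist',s,d)
    m=((P[...,2]>66)&(P[...,2]<84)).astype(np.uint8)
    m=cv2.morphologyEx(m,cv2.MORPH_OPEN,np.ones((3,3)))
    k,l,st,ce=cv2.connectedComponentsWithStats(m)
    for i in range(1,k):
        if st[i,4]>150: print('wall',st[i],rect('wrist',s,l==i,74))
    m=((P[...,2]>100)&(P[...,2]<140)).astype(np.uint8)
    print('U all', rect('wrist',s,(P[...,2]>66)&(P[...,2]<84),74))
    return s,p,d,P
E
python3 - <<'E'
from crw import *
crw('w13'); go(448,370,92,-102.6)
E
```

```text
wall [ 177    6   22  125 1900] [550.9 385.9   9.6  69.8  77. ]
wall [   5  170   92  108 2197] [475.7 507.8  98.7  17.6  16.9]
U all [475.  507.7 103.3  18.8  16.6]
clk 24.45 pos [446.5 368.4  92.3] jaw -102.65 j7 -2.65 F [-0.4  0.  -0.3] op 48.8 -> shift [-1.9  0.3  1.1] turn -0.05
```

View pics/w13.png

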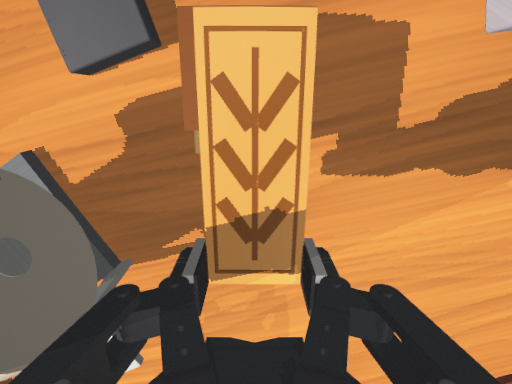

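>>> send_rows([
  [-1, 0, 0, -0.5],
  [-3, 2, 0, -1.5],
  [-3, 10, 0, -1.5],
  [-3, 22, 0, -1.5],
  [-3, 34, 0, -1.5],
  [-3, 46, 0, -1.5],
  [-3, 56, 0, -1.5],
  [-3, 64, 0, -1.5],
  [-3, 68, 0, -1.5],
  [-3, 70, 0, -1.5],
  [-3, 70, 0, -1.5],
])

```text
clock: 25.82
ee_pos: [447.1, 372.0, 22.3]
orientation: [0.449, -0.449, 0.546, -0.546]
contact_force: [-0.0, 0.6, -0.9]
opening: 49.0
```

```bash
python3 - <<'E'
from crw import *
crw('w14'); go(448,370,18,-102.6)
s,p,d=cap('scene'); save('s14',cv2.resize(p[70:170,260:400],None,fx=5,fy=5))
E
```

```text
wall [ 146    0   40  148 4686] [541.6 386.6  12.4  51.6  77.3]
wall [ 327    0   50  153 4911] [527.8 320.1  12.5  54.1  77.3]
wall [171 254  35  61 951] [452.1 402.6  15.7  34.   78.9]
wall [303 254  35  61 943] [440.2 342.1  15.7  33.9  79.3]
wall [   0  279   34   80 1612] [445.6 499.8  18.5  50.4  61.7]
U all [527.8 320.2  12.8  54.1  77.2]
clk 25.88 pos [447.2 372.   22.4] jaw -101.11 j7 -2.64 F [-0.2 -1.1 -0.7] op 49.2 -> shift [1.8 4.4 1.2] turn 1.49
```

View pics/w14.png

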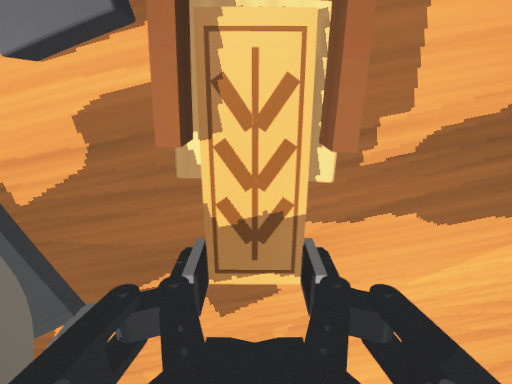

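View pics/s14.png

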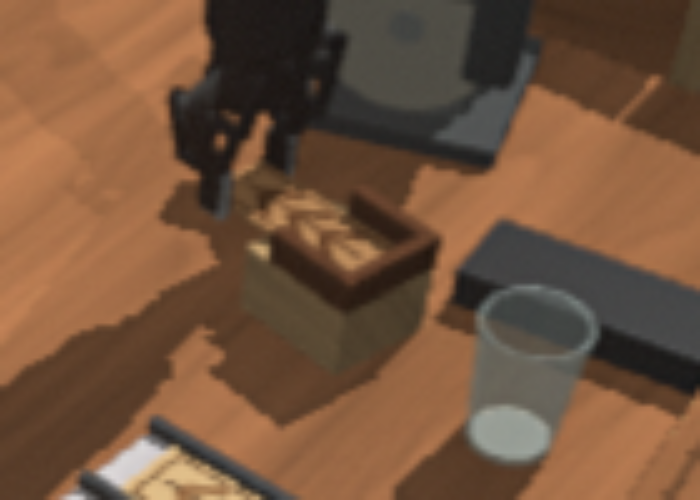

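>>> send_rows([
  [0, 2, 0, 0],
  [0, 3, 0, 0],
  [0, 3.8, 0, 0],
  [0, 3.8, 0, 0],
])

```text
clock: 26.42
ee_pos: [447.0, 371.9, 18.4]
orientation: [-0.449, 0.449, -0.546, 0.546]
contact_force: [-1.5, -1.2, 0.3]
opening: 49.1
```

>>> send_rows([
  [0, 0, 0, 0],
  [0, 0, 0, 0],
  [0, 0, 0, 0],
], gripper=64)

```text
clock: 26.8
ee_pos: [447.0, 371.9, 18.3]
orientation: [0.449, -0.449, 0.546, -0.546]
contact_force: [0.8, -0.2, -0.5]
opening: 64.2
```

```bash
python3 - <<'E'
from crw import *
s,p,d,P=crw('w15'); go(448,370,18,-102.6)
for v in range(20,280,20): print(v,P[v,256].round(0))
E
```

```text
wall [ 142    0   41  150 4928] [541.  386.8  12.2  50.4  77.2]
wall [ 329    0   52  155 5164] [527.1 320.2  12.5  52.9  77.2]
wall [ 152  259   38   55 1007] [455.4 409.2  16.4  29.8  77.9]
wall [ 319  259   37   55 1035] [440.7 334.8  15.9  29.7  78.9]
wall [   0  291   29   71 1353] [443.8 498.3  15.6  45.1  59.5]
U all [527.2 320.3  12.8  52.9  77.3]
clk 26.85 pos [447.  371.9  18.3] jaw -101.11 j7 -2.64 F [0.6 0.2 0.1] op 64.2 -> shift [1.7 0.3 1.3] turn 1.49
20 [557. 350.  55.]
40 [550. 351.  54.]
60 [543. 352.  55.]
80 [535. 354.  55.]
100 [527. 355.  54.]
120 [519. 357.  54.]
140 [510. 359.  54.]
160 [501. 360.  54.]
180 [492. 362.  54.]
200 [482. 364.  54.]
220 [472. 366.  55.]
240 [462. 368.  55.]
260 [449. 371.  53.]
```

View pics/w15.png

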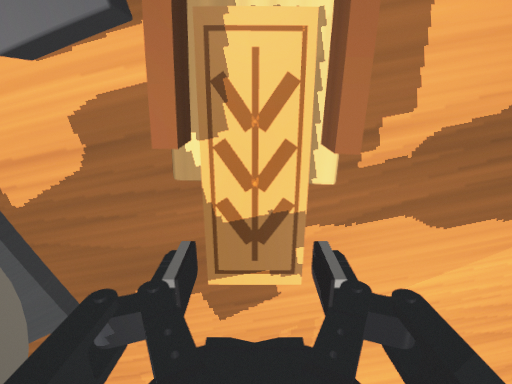

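>>> send_rows([
  [0, -3, 0, -0.0],
  [0, -12, 0, 0],
  [0, -35, 0, 0],
  [0, -70, 0, 0],
  [0, -105, 0, -1],
  [0, -135, 0, -2],
  [0, -150, 0, -3],
  [0, -150, 0, -3],
])

```text
clock: 27.85
ee_pos: [447.4, 372.2, 169.2]
orientation: [-0.464, 0.463, -0.534, 0.534]
contact_force: [-0.5, 1.1, -0.3]
opening: 63.9
```

```bash
python3 - <<'E'
from crw import *
s,p,d,P=crw('w16'); 
hsv=cv2.cvtColor(p,cv2.COLOR_RGB2HSV);H,S,V=[hsv[...,i].astype(int) for i in range(3)]
print('bed+panel',rect('wrist',s,(P[...,2]>47)&(P[...,2]<61),54))
go(0,0,0)
E
```

```text
wall [ 215   31  100   95 3240] [543.2 351.3  80.5  70.6  77.1]
wall [ 81 138  56  84 873] [475.  507.2  93.1  11.7  17. ]
U all [543.2 351.3  80.5  70.6  77.1]
bed+panel [502.4 360.8  77.7 136.8  77.6]
clk 27.90 pos [446.9 371.7 168. ] jaw -98.12 j7 -2.54 F [ 0.2 -0.5 -0.3] op 63.9 -> shift [ 431.1  168.  -389.9] turn 0.00
```

View pics/w16.png

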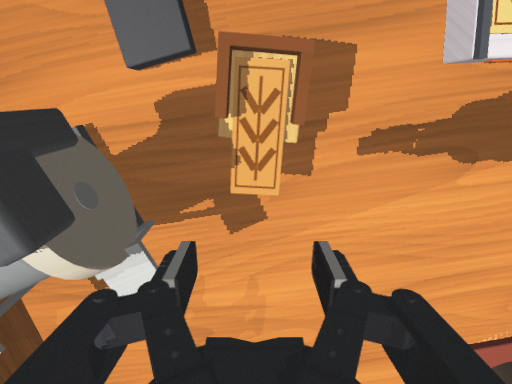

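```bash
python3 -c "
from pl import *
go(638.4,109.2,38,-93.5)"
```

```text
clk 27.90 pos [446.9 371.7 168. ] jaw -98.12 j7 -2.54 F [ 0.2 -0.5 -0.3] op 63.9 -> shift [232.8 130.  226.7] turn -4.62
```

>>> send_rows([
  [15, 0, 15, -1],
  [45, 5, 45, -2],
  [85, 15, 85, -3],
  [125, 30, 125, -4],
  [165, 45, 162, -4.6],
  [200, 60, 195, -4.6],
  [222, 80, 216, -4.6],
  [231, 100, 225, -4.6],
  [233, 115, 226.5, -4.6],
  [233, 125, 226.5, -4.6],
  [233, 129, 226.5, -4.6],
  [233, 130, 226.5, -4.6],
  [233, 130, 226.5, -4.6],
], gripper=0)

```text
clock: 29.52
ee_pos: [638.6, 109.7, 39.0]
orientation: [-0.485, 0.484, -0.515, 0.515]
contact_force: [-1.0, -0.6, -0.2]
opening: 0.1
```

```bash
python3 - <<'E'
from look import *
s,p,d=cap('wrist');save('w17',p);go(638.4,109.2,33,-93.5)
E
```

```text
clk 29.57 pos [638.7 109.6  39. ] jaw -93.49 j7 -1.92 F [-0.7 -1.1 -0.6] op -0.2 -> shift [ 0.4  6.  -0.3] turn 0.01
```

View pics/w17.png

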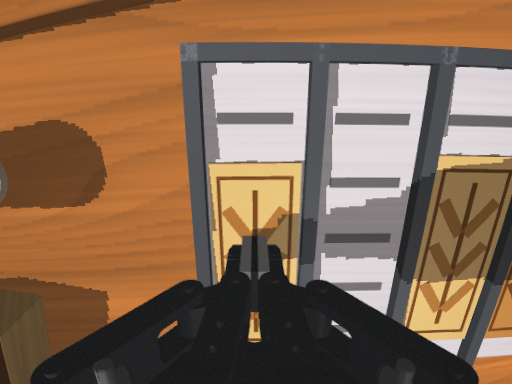

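Centred over panel 5, just above it. Press to light contact.

>>> send_rows([
  [0, 2, 0, 0],
  [0, 4, 0, 0],
  [0, 5, 0, 0],
  [0, 5.5, 0, 0],
  [0, 5.5, 0, 0],
])

```text
clock: 30.2
ee_pos: [638.4, 109.3, 34.0]
orientation: [-0.485, 0.484, -0.515, 0.515]
contact_force: [-4.7, -1.3, 9.9]
opening: -0.2
```

>>> send_rows([
  [0, 0, -2, 0],
  [0, 0, -5, 0],
  [0, 0, -9, 0],
  [0, 0, -14, 0],
  [0, 0, -19, 0],
  [0, 0, -24, 0],
  [0, 0, -29, 0],
  [0, 0, -34, 0],
  [0, 0, -39, 0],
  [0, 0, -44, 0],
  [0, 0, -49, 0],
  [0, 0, -54, 0],
  [0, 0, -59, 0],
  [0, 0, -63, 0],
  [0, 0, -64, 0],
  [0, 0, -64, 0],
])

```text
clock: 32.2
ee_pos: [575.9, 113.4, 34.0]
orientation: [-0.485, 0.483, -0.515, 0.516]
contact_force: [2.3, -0.4, 6.5]
opening: -0.2
```

>>> send_rows([
  [0, -5, 0, 0],
  [0, -25, 0, 0],
  [0, -50, -30, 0],
  [0, -60, -55, 0],
  [0, -60, -68, 0],
  [0, -60, -68, 0],
], gripper=64)

```text
clock: 32.95
ee_pos: [505.8, 117.2, 92.4]
orientation: [0.484, -0.485, 0.515, -0.515]
contact_force: [-0.0, 0.9, -0.3]
opening: 63.9
```

```bash
python3 - <<'E'
from look import *
panels('w18');go(638.4,109.2,33,-93.5)
E
```

```text
[ 393    0   92  138 9694] [600.  -12.6  50.6  89.6  86.3] 54.3 overhang -7.7
[ 476    0   36  141 3086] [594.7 -54.6  95.7  27.6  10.4] 54.4 overhang -4.9
[  215    38    77   185 13098] [560.8 114.1  50.1 129.4  87.1] 54.2 overhang 39.2
[   0  144   20  104 1398] [526.2 310.4  16.9  89.5  69.6] 50.5 overhang 85.7
clk 33.00 pos [506.5 117.2  92.3] jaw -93.50 j7 -1.97 F [-0.2  0.2  0.3] op 63.9 -> shift [-1.000e-01  5.930e+01  1.321e+02] turn -0.00
```

View pics/w18.png

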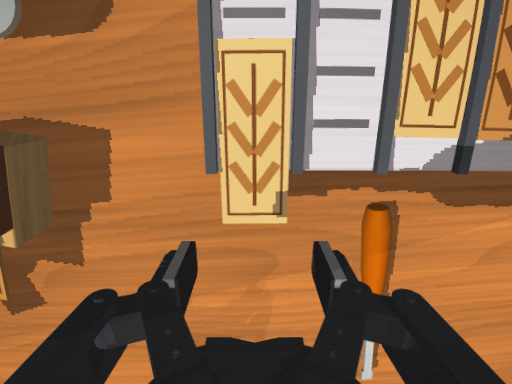

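```bash
python3 - <<'E'
from look import *
s,p,d=cap('wrist');P=cloud('wrist',s,d)
for u in (180,190,320,330):
    for v in range(236,262,2):
        if d[v,u]>0 and d[v,u]<230: print(u,v,P[v,u].round(1),'TCP+',(P[v,u,2]-s['ee_pos'][2]).round(1)); break
E
```

```text
180 244 [520.1 154.8 126.2] TCP+ 33.9
190 242 [520.  149.9 124.5] TCP+ 32.2
320 242 [515.7  82.2 124.3] TCP+ 31.9
330 248 [515.2  78.4 130.1] TCP+ 37.7
```

>>> send_rows([
  [0, 12, 1.5, 0],
  [0, 30, 1.5, 0],
  [0, 48, 1.5, 0],
  [0, 61, 1.5, 0],
  [0, 68, 1.5, 0],
  [0, 70.3, 1.5, 0],
  [0, 70.3, 1.5, 0],
])

```text
clock: 33.92
ee_pos: [508.4, 117.3, 22.8]
orientation: [-0.485, 0.484, -0.515, 0.515]
contact_force: [-0.0, 0.4, -0.0]
opening: 64.0
```

>>> send_rows([
  [0, 0, 0, 0],
  [0, 0, 0, 0],
  [0, 0, 0, 0],
  [0, 0, 0, 0],
  [0, 0, 0, 0],
], gripper=44)

```text
clock: 34.55
ee_pos: [508.5, 117.4, 22.8]
orientation: [-0.485, 0.484, -0.515, 0.515]
contact_force: [0.5, 0.2, 3.7]
opening: 49.0
```

>>> send_rows([
  [0, -2, 0, 0],
  [0, -5, 0, 0],
  [0, -12, 0, 0],
  [0, -22, 0, 0],
  [0, -34, 0, 0],
  [0, -48, 0, 0],
  [0, -62, 0, 0],
  [0, -70, 0, 0],
  [0, -70, 0, 0],
])

```text
clock: 35.67
ee_pos: [508.6, 117.3, 93.3]
orientation: [-0.485, 0.484, -0.515, 0.515]
contact_force: [-0.0, 0.1, -0.6]
opening: 48.9
```

```bash
python3 - <<'E'
from crw import *
s,p,d=cap('wrist');save('w19',p);P=cloud('wrist',s,d)
for v in range(20,280,40): print(v,P[v,256].round(0))
print(s['ee_pos'],s['opening']); cradle('t19')
# origin (528.6,354.6) yaw -12.9, place TCP at cradle x -81
ex=np.array([np.cos(np.radians(-12.9)),np.sin(np.radians(-12.9))])
o=np.array([528.6,354.6])-81*ex; print(o); go(o[0],o[1],90,-101)
E
```

```text
20 [622. 110. 123.]
60 [607. 111. 125.]
100 [590. 112. 124.]
140 [573. 113. 126.]
180 [553. 114. 125.]
220 [532. 115. 124.]
260 [508. 116. 124.]
[508.55880717 117.3287012   93.27979449] 48.94794518437345
wallU [104 185  32  28 245] [542.9 348.9  84.6  70.5  77.2]
[449.64434327 372.6832594 ]
clk 35.77 pos [507.9 117.2  92.2] jaw -93.51 j7 -1.97 F [-0.1  0.4 -2.1] op 48.8 -> shift [-251.5    2.2  -73.8] turn 7.49
```

View pics/w19.png

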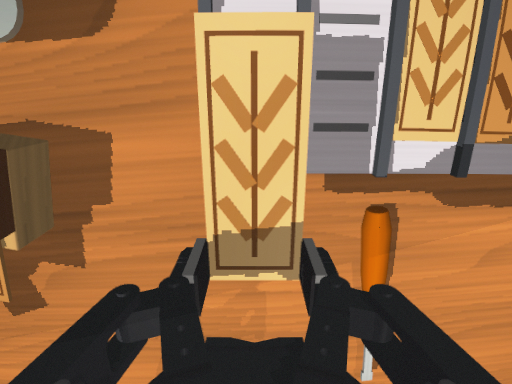

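```bash
python3 -c "
from pl import *
go(449.3,371.2,92,-101)"
```

```text
clk 35.77 pos [507.9 117.2  92.2] jaw -93.51 j7 -1.97 F [-0.1  0.4 -2.1] op 48.8 -> shift [-2.5e+02  2.0e-01 -7.4e+01] turn 7.49
```

>>> send_rows([
  [-8, -5, -8, 0],
  [-28, -10, -20, 1],
  [-55, -12, -35, 2],
  [-85, -12, -50, 3.5],
  [-115, -12, -60, 5],
  [-145, -12, -68, 6.5],
  [-175, -10, -72, 7.5],
  [-205, -6, -74, 7.5],
  [-228, -2, -74, 7.5],
  [-242, 0, -74, 7.5],
  [-248, 0, -74, 7.5],
  [-250, 0, -74, 7.5],
  [-250, 0, -74, 7.5],
])

```text
clock: 37.4
ee_pos: [449.8, 370.7, 92.7]
orientation: [-0.45, 0.45, -0.546, 0.546]
contact_force: [-0.4, -0.4, -0.2]
opening: 48.9
```

>>> send_rows([
  [0, 10, 0, 0],
  [0, 25, 0, 0],
  [0, 40, 0, 0],
  [0, 52, 0, 0],
  [0, 54, 0, 0],
  [0, 54, 0, 0],
])

```text
clock: 38.15
ee_pos: [449.6, 371.5, 38.6]
orientation: [0.45, -0.45, 0.546, -0.546]
contact_force: [0.3, 0.4, -1.0]
opening: 49.1
```

```bash
python3 - <<'E'
from crw import *
s,p,d,P=crw('w20');go(449.3,371.2,30,-101)
E
```

```text
wall [ 161    0  201  152 8885] [538.9 352.4  80.5  61.2  77.2]
wall [  177    12   155   277 29347] [499.4 361.3  80.6 130.8  78.3]
wall [   0  239   54   98 2299] [455.2 502.3  64.3  23.5  16.3]
U all [498.3 362.2  81.8 132.8  79. ]
clk 38.20 pos [449.7 371.6  38.9] jaw -101.00 j7 -2.62 F [-0.5  0.2 -0.5] op 48.9 -> shift [ 0.5  8.9 -0.4] turn -0.00
```

View pics/w20.png

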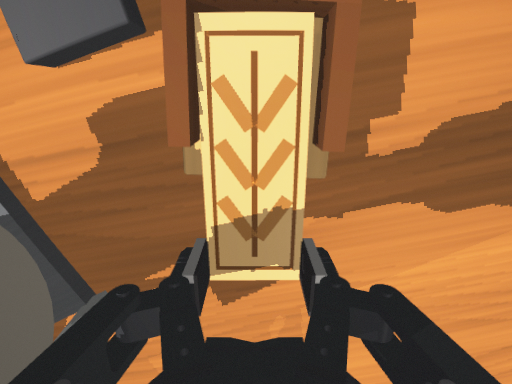

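>>> send_rows([
  [0, 4, 0, 0],
  [0, 7, 0, 0],
  [0, 9, 0, 0],
  [0, 9, 0, 0],
])

```text
clock: 38.7
ee_pos: [449.6, 371.3, 29.6]
orientation: [-0.45, 0.45, -0.546, 0.546]
contact_force: [-0.1, -0.6, 1.0]
opening: 49.3
```

>>> send_rows([
  [0, 0, 0, 0],
  [0, 0, 0, 0],
  [0, 0, 0, 0],
  [0, 0, 0, 0],
], gripper=64)

```text
clock: 39.2
ee_pos: [449.6, 371.3, 29.6]
orientation: [0.45, -0.45, 0.546, -0.546]
contact_force: [0.4, 0.1, -0.5]
opening: 64.4
```

>>> send_rows([
  [0, -3, 0, 0],
  [0, -12, 0, 0],
  [0, -35, 0, 0],
  [0, -70, 0, 0],
  [0, -105, 0, -1],
  [0, -130, 0, -2],
  [0, -138, 0, -3],
  [0, -138, 0, -3],
])

```text
clock: 40.2
ee_pos: [449.6, 371.3, 167.7]
orientation: [-0.464, 0.464, -0.534, 0.534]
contact_force: [-0.6, -0.9, -0.4]
opening: 64.1
```

```bash
python3 - <<'E'
from crw import *
s,p,d,P=crw('w21'); 
m=(P[...,2]>55.5)&(P[...,2]<63)
print('panel top',rect('wrist',s,cv2.morphologyEx(m.astype(np.uint8),cv2.MORPH_OPEN,np.ones((5,5))),58))
go(630.9+5,-14.8,38,-93.5)
E
```

```text
wall [ 214   33  101   95 3255] [543.2 351.3  80.6  70.5  77.1]
wall [ 80 141  55  84 897] [474.7 507.1  92.5  12.2  17. ]
U all [543.2 351.3  80.6  70.5  77.1]
panel top [501.1 361.1  50.1 129.9  79.2]
clk 40.25 pos [449.3 371.  166.8] jaw -98.02 j7 -2.53 F [ 0.1 -0.3  0.7] op 63.9 -> shift [355.9 128.9 238.7] turn -4.52
```

View pics/w21.png

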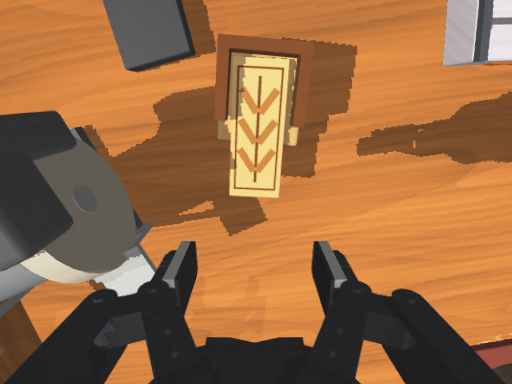

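>>> send_rows([
  [20, 0, 12, -1],
  [60, 5, 38, -2],
  [110, 15, 72, -3],
  [160, 30, 106, -4],
  [210, 45, 140, -4.5],
  [260, 60, 174, -4.5],
  [305, 75, 205, -4.5],
  [335, 95, 226, -4.5],
  [350, 112, 236, -4.5],
  [356, 123, 238.5, -4.5],
  [356, 127, 238.5, -4.5],
  [356, 128, 238.5, -4.5],
  [356, 128, 238.5, -4.5],
], gripper=0)

```text
clock: 41.88
ee_pos: [636.4, -13.1, 40.3]
orientation: [-0.485, 0.484, -0.515, 0.515]
contact_force: [-0.3, 0.2, -0.1]
opening: -0.0
```

```bash
python3 - <<'E'
from look import *
s,p,d=cap('wrist');save('w22',p);go(635.9,-14.8,33.2,-93.5)
E
```

```text
clk 41.92 pos [636.4 -13.4  40.3] jaw -93.44 j7 -1.70 F [ 0.7 -0.1 -0.2] op -0.1 -> shift [ 1.4  7.1 -0.5] turn 0.06
```

View pics/w22.png

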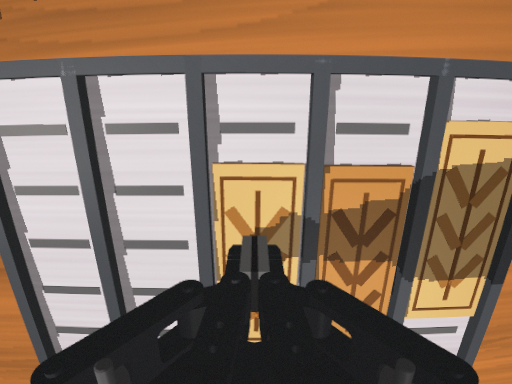

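>>> send_rows([
  [0.8, 2, 0, 0],
  [0.8, 4.5, 0, 0],
  [0.8, 6, 0, 0],
  [0.8, 6.7, 0, 0],
  [0.8, 6.7, 0, 0],
])

```text
clock: 42.55
ee_pos: [636.0, -15.3, 34.0]
orientation: [0.484, -0.484, 0.515, -0.515]
contact_force: [-5.4, 0.4, 10.5]
opening: 0.3
```

>>> send_rows([
  [0, 0, -2, 0],
  [0, 0, -5, 0],
  [0, 0, -9, 0],
  [0, 0, -14, 0],
  [0, 0, -19, 0],
  [0, 0, -24, 0],
  [0, 0, -29, 0],
  [0, 0, -34, 0],
  [0, 0, -39, 0],
  [0, 0, -44, 0],
  [0, 0, -49, 0],
  [0, 0, -54, 0],
  [0, 0, -59, 0],
  [0, 0, -64, 0],
  [0, 0, -68, 0],
  [0, 0, -69, 0],
  [0, 0, -69, 0],
])

```text
clock: 44.68
ee_pos: [568.7, -11.0, 34.0]
orientation: [-0.485, 0.484, -0.514, 0.516]
contact_force: [1.9, -0.8, 6.4]
opening: 0.3
```

>>> send_rows([
  [0, -5, 0, 0],
  [0, -25, 0, 0],
  [0, -50, -30, 0],
  [0, -60, -50, 0],
  [0, -60, -60, 0],
  [0, -60, -60, 0],
], gripper=64)

```text
clock: 45.42
ee_pos: [506.7, -7.4, 92.4]
orientation: [0.484, -0.485, 0.515, -0.515]
contact_force: [0.7, -0.3, 0.6]
opening: 63.6
```

```bash
python3 - <<'E'
from look import *
panels('w23');go(508,-9,22.5,-93.5)
E
```

```text
[  305     0    86   150 11225] [598.2 -73.9  51.1  95.2  86.8] 54.3 overhang -9.6
[ 396    0   88  116 8266] [ 608.4 -137.6   51.    73.6   87. ] 54.4 overhang -23.7
[  216    52    76   181 12621] [553.2  -9.5  50.2 129.5  86.2] 54.2 overhang 39.2
clk 45.48 pos [507.2  -7.4  92.3] jaw -93.51 j7 -1.71 F [0.6 0.3 0. ] op 63.9 -> shift [ 1.5 69.8  0.9] turn -0.01
```

View pics/w23.png

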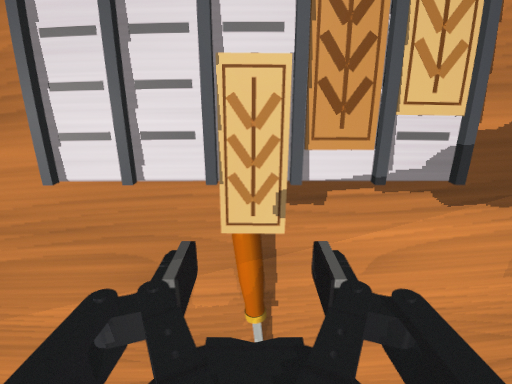

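>>> send_rows([
  [-0.7, 12, -6.5, 0],
  [-0.7, 30, -6.5, 0],
  [-0.7, 48, -6.5, 0],
  [-0.7, 61, -6.5, 0],
  [-0.7, 68, -6.5, 0],
  [-0.7, 70, -6.5, 0],
  [-0.7, 70, -6.5, 0],
])

```text
clock: 46.35
ee_pos: [501.2, -6.2, 23.1]
orientation: [-0.485, 0.484, -0.515, 0.515]
contact_force: [0.1, 0.4, 0.2]
opening: 64.1
```

>>> send_rows([
  [0, 0, 0, 0],
  [0, 0, 0, 0],
  [0, 0, 0, 0],
  [0, 0, 0, 0],
  [0, 0, 0, 0],
], gripper=44)

```text
clock: 46.98
ee_pos: [501.3, -6.3, 23.1]
orientation: [-0.485, 0.484, -0.515, 0.515]
contact_force: [0.3, 0.5, 3.6]
opening: 48.9
```

>>> send_rows([
  [0, -2, 0, 0],
  [0, -5, 0, 0],
  [0, -12, 0, 0],
  [0, -22, 0, 0],
  [0, -34, 0, 0],
  [0, -48, 0, 0],
  [0, -62, 0, 0],
  [0, -70, 0, 0],
  [0, -70, 0, 0],
])

```text
clock: 48.1
ee_pos: [501.3, -6.3, 93.5]
orientation: [-0.485, 0.484, -0.515, 0.515]
contact_force: [-0.1, 0.5, -0.6]
opening: 48.9
```

```bash
python3 - <<'E'
from crw import *
s,p,d=cap('wrist');save('w24',p);P=cloud('wrist',s,d)
for v in range(20,280,60): print(v,P[v,256].round(0))
print(s['ee_pos'],s['opening']); cradle('t24')
go(449.3,371.2,95,-101)
E
```

```text
20 [615. -14. 124.]
80 [591. -13. 124.]
140 [565. -11. 124.]
200 [536.  -9. 126.]
260 [501.  -7. 124.]
[501.29393017  -6.27084798  93.52947949] 48.90550978891204
wallU [104 185  31  28 245] [542.6 347.9  86.9  70.6  77.4]
clk 48.20 pos [500.6  -6.3  92.5] jaw -93.51 j7 -1.72 F [ 0.8 -0.  -0.4] op 49.2 -> shift [-373.6   -2.4  -74.3] turn 7.49
```

View pics/w24.png

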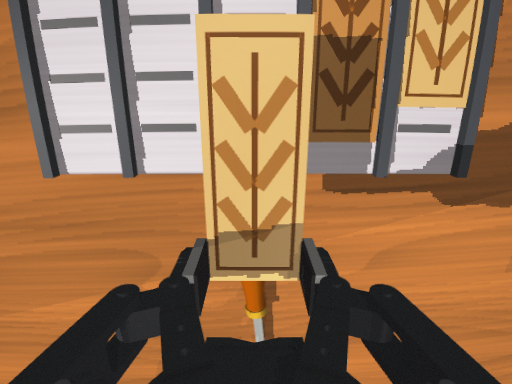

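>>> send_rows([
  [-10, -5, -8, 0],
  [-40, -10, -20, 1],
  [-80, -12, -35, 2],
  [-120, -12, -48, 3.5],
  [-165, -12, -58, 5],
  [-210, -12, -66, 6.5],
  [-255, -10, -71, 7.5],
  [-300, -6, -74, 7.5],
  [-335, -3, -74.3, 7.5],
  [-358, -2, -74.3, 7.5],
  [-370, -2, -74.3, 7.5],
  [-373.5, -2, -74.3, 7.5],
  [-373.5, -2, -74.3, 7.5],
  [-373.5, -2, -74.3, 7.5],
])

```text
clock: 49.95
ee_pos: [450.0, 370.0, 95.0]
orientation: [-0.449, 0.449, -0.546, 0.546]
contact_force: [-0.5, 0.1, -0.8]
opening: 48.9
```

>>> send_rows([
  [0, 10, 0, 0],
  [0, 25, 0, 0],
  [0, 40, 0, 0],
  [0, 50, 0, 0],
  [0, 52, 0, 0],
  [0, 52, 0, 0],
])

```text
clock: 50.7
ee_pos: [449.6, 371.2, 42.9]
orientation: [0.45, -0.45, 0.546, -0.546]
contact_force: [-0.0, -0.1, -0.3]
opening: 49.1
```

```bash
python3 - <<'E'
from crw import *
s,p,d,P=crw('w25');go(449.3,371.2,33.8,-101)
E
```

```text
wall [ 163    0  195  151 8937] [539.5 352.2  80.5  62.8  77.2]
wall [  179    14   151   267 28790] [500.4 361.5  80.6 129.2  79. ]
wall [   0  228   59  103 2424] [457.8 503.   68.4  23.3  17.2]
U all [498.2 362.6  81.8 134.5  79.7]
clk 50.75 pos [449.8 371.4  43.2] jaw -101.00 j7 -2.62 F [0.7 0.1 0.5] op 49.1 -> shift [ 0.3  9.4 -0.4] turn -0.00
```

View pics/w25.png

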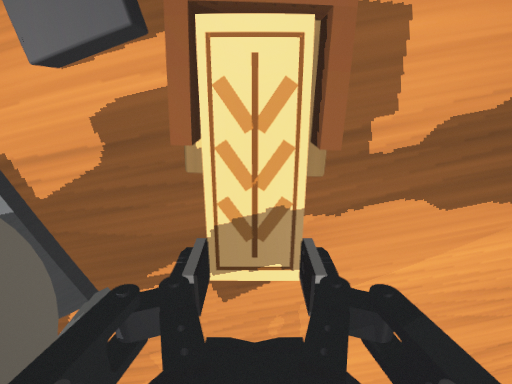

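>>> send_rows([
  [0, 4, 0, 0],
  [0, 7, 0, 0],
  [0, 9.4, 0, 0],
  [0, 9.4, 0, 0],
])

```text
clock: 51.25
ee_pos: [449.6, 371.2, 33.5]
orientation: [0.45, -0.45, 0.546, -0.546]
contact_force: [-1.1, 0.6, 1.3]
opening: 48.4
```

>>> send_rows([
  [0, 0, 0, 0],
  [0, 0, 0, 0],
  [0, 0, 0, 0],
  [0, 0, 0, 0],
], gripper=64)

```text
clock: 51.75
ee_pos: [449.6, 371.1, 33.4]
orientation: [0.45, -0.45, 0.546, -0.546]
contact_force: [0.0, -0.3, -0.2]
opening: 64.1
```

>>> send_rows([
  [0, -3, 0, 0],
  [0, -12, 0, 0],
  [0, -35, 0, 0],
  [0, -70, 0, 0],
  [0, -105, 0, -1],
  [0, -128, 0, -2],
  [0, -134, 0, -3],
  [0, -134, 0, -3],
])

```text
clock: 52.75
ee_pos: [449.5, 371.0, 167.4]
orientation: [-0.464, 0.464, -0.534, 0.534]
contact_force: [-0.0, 0.4, -0.4]
opening: 63.8
```

```bash
python3 - <<'E'
from crw import *
s,p,d,P=crw('w26'); 
m=(P[...,2]>58.5)&(P[...,2]<67)
print('panel top',rect('wrist',s,cv2.morphologyEx(m.astype(np.uint8),cv2.MORPH_OPEN,np.ones((5,5))),62), np.nanmedian(P[m][:,2]))
go(630.8,-76,38,-93.5)
E
```

```text
wall [ 214   33  100   95 3257] [543.2 351.3  80.5  70.5  77.1]
wall [ 78 140  57  86 909] [475.  506.8  95.   12.7  17.1]
U all [543.2 351.3  80.6  70.5  77.1]
panel top [500.7 360.7  50.1 129.7  79.1] 62.2486387727802
clk 52.80 pos [449.3 370.7 166.6] jaw -98.02 j7 -2.54 F [ 0.1 -0.4 -0.9] op 63.7 -> shift [416.9 128.8 242.2] turn -4.52
```

View pics/w26.png

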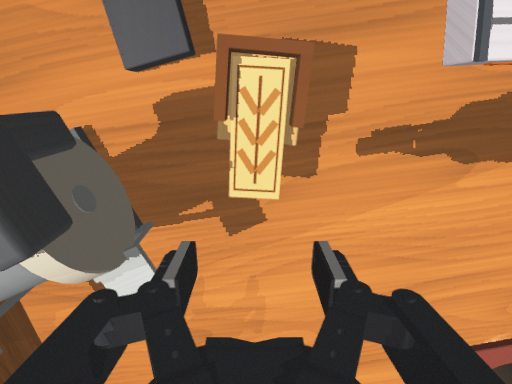

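Third is stacked (top at 62, well centred). Panel 2 next.

>>> send_rows([
  [20, 0, 12, -1],
  [65, 5, 38, -2],
  [115, 12, 68, -3],
  [165, 22, 97, -4],
  [215, 35, 126, -4.5],
  [265, 50, 155, -4.5],
  [315, 65, 184, -4.5],
  [360, 80, 210, -4.5],
  [393, 97, 230, -4.5],
  [410, 112, 240, -4.5],
  [416, 123, 242, -4.5],
  [417, 127, 242, -4.5],
  [417, 128, 242, -4.5],
  [417, 128, 242, -4.5],
], gripper=0)

```text
clock: 54.55
ee_pos: [631.4, -74.3, 40.1]
orientation: [-0.485, 0.485, -0.515, 0.515]
contact_force: [-0.5, -0.5, 0.4]
opening: -0.3
```

```bash
python3 - <<'E'
from look import *
s,p,d=cap('wrist');save('w27',p);go(630.8,-76,33.3,-93.5)
E
```

```text
clk 54.60 pos [631.5 -74.5  40.2] jaw -93.43 j7 -1.59 F [0.3 0.4 0.7] op 0.1 -> shift [ 1.5  6.9 -0.6] turn 0.07
```

View pics/w27.png

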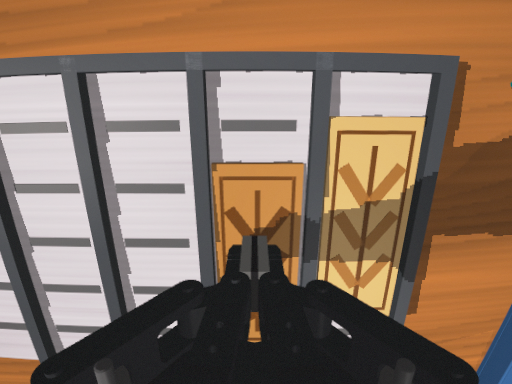

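>>> send_rows([
  [0.8, 2, 0, 0],
  [0.8, 4.5, 0, 0],
  [0.8, 6, 0, 0],
  [0.8, 6.6, 0, 0],
  [0.8, 6.6, 0, 0],
])

```text
clock: 55.22
ee_pos: [631.0, -76.4, 34.0]
orientation: [0.484, -0.484, 0.515, -0.515]
contact_force: [-5.4, 0.7, 11.2]
opening: 0.1
```

>>> send_rows([
  [0, 0, -2, 0],
  [0, 0, -5, 0],
  [0, 0, -9, 0],
  [0, 0, -14, 0],
  [0, 0, -19, 0],
  [0, 0, -24, 0],
  [0, 0, -29, 0],
  [0, 0, -34, 0],
  [0, 0, -39, 0],
  [0, 0, -44, 0],
  [0, 0, -49, 0],
  [0, 0, -54, 0],
  [0, 0, -59, 0],
  [0, 0, -64, 0],
  [0, 0, -67, 0],
  [0, 0, -68, 0],
  [0, 0, -68, 0],
])

```text
clock: 57.35
ee_pos: [564.7, -72.3, 34.0]
orientation: [-0.485, 0.484, -0.514, 0.516]
contact_force: [3.2, -0.5, 6.8]
opening: -0.2
```

>>> send_rows([
  [0, -5, 0, 0],
  [0, -25, 0, 0],
  [0, -50, -30, 0],
  [0, -60, -52, 0],
  [0, -60, -65, 0],
  [0, -60, -65, 0],
], gripper=64)

```text
clock: 58.1
ee_pos: [497.5, -68.2, 92.4]
orientation: [0.484, -0.485, 0.515, -0.515]
contact_force: [0.1, 0.4, 0.9]
opening: 64.0
```

```bash
python3 - <<'E'
from look import *
panels('w28');go(498,-67,22.5,-93.5)
E
```

```text
[ 309    0   84  106 8067] [ 604.1 -137.3   51.1   64.7   87.2] 54.3 overhang -19.4
[  215    44    77   183 12958] [549.1 -71.   50.4 129.3  86.7] 54.3 overhang 39.6
clk 58.15 pos [498.1 -68.2  92.3] jaw -93.51 j7 -1.59 F [ 0.7  0.5 -0.8] op 63.9 -> shift [-1.2 69.8 -0.1] turn -0.01
```

View pics/w28.png

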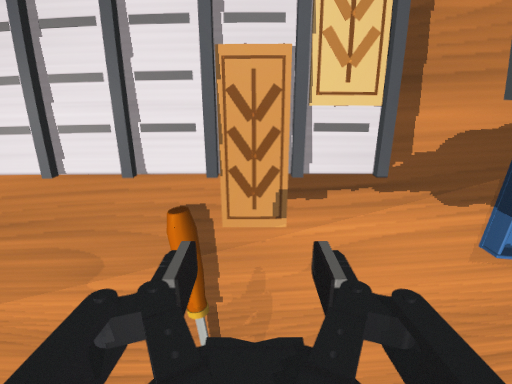

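>>> send_rows([
  [-0.3, 12, -0.7, 0],
  [-0.3, 30, -0.7, 0],
  [-0.3, 48, -0.7, 0],
  [-0.3, 61, -0.7, 0],
  [-0.3, 68, -0.7, 0],
  [-0.3, 70, -0.7, 0],
  [-0.3, 70, -0.7, 0],
])

```text
clock: 59.02
ee_pos: [498.0, -67.9, 23.1]
orientation: [-0.485, 0.484, -0.515, 0.515]
contact_force: [-0.2, -0.5, 0.1]
opening: 64.2
```

>>> send_rows([
  [0, 0, 0, 0],
  [0, 0, 0, 0],
  [0, 0, 0, 0],
  [0, 0, 0, 0],
  [0, 0, 0, 0],
], gripper=44)

```text
clock: 59.65
ee_pos: [498.1, -67.9, 23.1]
orientation: [-0.485, 0.484, -0.515, 0.515]
contact_force: [-0.2, -0.2, 4.0]
opening: 49.2
```

>>> send_rows([
  [0, -2, 0, 0],
  [0, -5, 0, 0],
  [0, -12, 0, 0],
  [0, -22, 0, 0],
  [0, -34, 0, 0],
  [0, -48, 0, 0],
  [0, -62, 0, 0],
  [0, -72, 0, 0],
  [0, -72, 0, 0],
])

```text
clock: 60.78
ee_pos: [498.2, -67.9, 95.8]
orientation: [-0.485, 0.484, -0.515, 0.515]
contact_force: [0.2, 0.7, -0.2]
opening: 48.9
```

```bash
python3 - <<'E'
from crw import *
s,p,d=cap('wrist');save('w29',p);P=cloud('wrist',s,d)
for v in range(20,280,60): print(v,P[v,256].round(0))
print(s['ee_pos'],s['opening']); cradle('t29')
go(449.3,371.2,98,-101)
E
```

```text
20 [612. -76. 126.]
80 [588. -74. 127.]
140 [562. -73. 126.]
200 [532. -71. 127.]
260 [497. -69. 125.]
[498.24661341 -67.91249265  95.75959519] 48.86272920166934
wallU [104 185  31  27 297] [542.8 348.6  85.4  70.6  77.4]
clk 60.88 pos [497.5 -67.9  94.6] jaw -93.51 j7 -1.59 F [-0.1  1.4 -1.3] op 49.0 -> shift [-435.3   -3.3  -74.9] turn 7.49
```

View pics/w29.png

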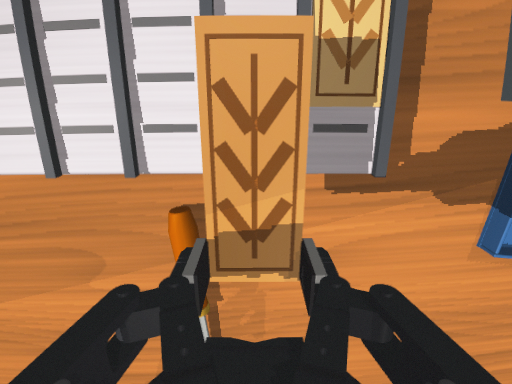

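>>> send_rows([
  [-10, -5, -8, 0],
  [-45, -10, -20, 1],
  [-90, -12, -35, 2],
  [-138, -12, -48, 3.5],
  [-188, -12, -58, 5],
  [-240, -12, -66, 6.5],
  [-292, -10, -71, 7.5],
  [-342, -7, -74, 7.5],
  [-385, -4, -74, 7.5],
  [-412, -3, -74, 7.5],
  [-428, -3, -74, 7.5],
  [-434, -3, -74, 7.5],
  [-435, -3, -74, 7.5],
  [-435, -3, -74, 7.5],
  [-435, -3, -74, 7.5],
])

```text
clock: 62.75
ee_pos: [450.7, 370.0, 98.0]
orientation: [-0.449, 0.449, -0.546, 0.546]
contact_force: [-0.3, 0.2, -0.1]
opening: 48.9
```

>>> send_rows([
  [0, 10, 0, 0],
  [0, 25, 0, 0],
  [0, 40, 0, 0],
  [0, 48, 0, 0],
  [0, 50, 0, 0],
  [0, 50, 0, 0],
])

```text
clock: 63.5
ee_pos: [450.5, 371.0, 48.0]
orientation: [0.45, -0.45, 0.546, -0.546]
contact_force: [0.6, 0.6, -0.2]
opening: 49.1
```

```bash
python3 - <<'E'
from crw import *
s,p,d,P=crw('w30');go(449.5,371,38,-101)
E
```

```text
wall [  167     0   187   282 37538] [502.7 360.2  80.7 142.2  77.6]
wall [   0  218   64  107 2555] [460.7 503.9  73.5  22.3  17.4]
U all [502.8 360.5  80.5 142.6  77.3]
clk 63.55 pos [450.6 371.1  48.2] jaw -101.00 j7 -2.63 F [0.4 0.5 0.3] op 49.0 -> shift [ 0.3 10.2 -1.1] turn -0.00
```

View pics/w30.png

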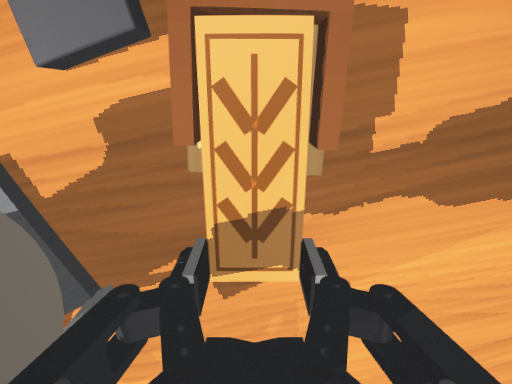

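>>> send_rows([
  [0, 4, 0, 0],
  [0, 8, 0, 0],
  [0, 10.3, 0, 0],
  [0, 10.3, 0, 0],
])

```text
clock: 64.05
ee_pos: [450.4, 370.9, 37.6]
orientation: [-0.45, 0.45, -0.546, 0.546]
contact_force: [0.7, -0.5, 0.9]
opening: 48.9
```

>>> send_rows([
  [0, 0, 0, 0],
  [0, 0, 0, 0],
  [0, 0, 0, 0],
  [0, 0, 0, 0],
], gripper=64)

```text
clock: 64.55
ee_pos: [450.4, 370.8, 37.5]
orientation: [0.45, -0.45, 0.546, -0.546]
contact_force: [-0.3, -0.1, 0.5]
opening: 63.9
```

>>> send_rows([
  [0, -3, 0, 0],
  [0, -12, 0, 0],
  [0, -35, 0, 0],
  [0, -70, 0, 0],
  [0, -105, 0, -1],
  [0, -124, 0, -2],
  [0, -130, 0, -3],
  [0, -130, 0, -3],
])

```text
clock: 65.55
ee_pos: [450.2, 370.6, 166.9]
orientation: [0.464, -0.464, 0.534, -0.534]
contact_force: [-0.1, 0.3, -0.6]
opening: 64.1
```

```bash
python3 - <<'E'
from crw import *
s,p,d,P=crw('w31'); 
hsv=cv2.cvtColor(p,cv2.COLOR_RGB2HSV)
m=(P[...,2]>63)&(P[...,2]<69.5)
print('panel top',rect('wrist',s,cv2.morphologyEx(m.astype(np.uint8),cv2.MORPH_OPEN,np.ones((5,5))),66), np.nanmedian(P[m][:,2]))
go(651.7,-140.1,38,-93.5)
E
```

```text
wall [ 213   34  101   95 3258] [543.2 351.3  80.6  70.5  77.1]
wall [ 77 141  58  87 924] [474.3 506.7  96.3  13.   17.3]
U all [501.8 360.9  48.5 125.9  79.3]
panel top [500.9 360.9  50.1 129.9  79.3] 66.2464959530958
clk 65.60 pos [450.  370.4 166.4] jaw -98.02 j7 -2.54 F [0.7 0.8 0.3] op 63.7 -> shift [477.2 128.6 271.1] turn -4.52
```

View pics/w31.png

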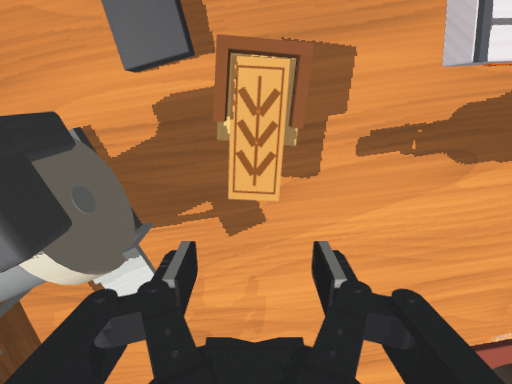

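>>> send_rows([
  [20, 0, 12, -1],
  [65, 5, 38, -2],
  [115, 10, 66, -3],
  [165, 15, 95, -4],
  [215, 22, 123, -4.5],
  [265, 32, 151, -4.5],
  [315, 45, 180, -4.5],
  [365, 60, 208, -4.5],
  [415, 75, 236, -4.5],
  [450, 92, 256, -4.5],
  [470, 108, 267, -4.5],
  [476, 120, 271, -4.5],
  [476, 127, 271, -4.5],
  [476, 128, 271, -4.5],
  [476, 128, 271, -4.5],
], gripper=0)

```text
clock: 67.47
ee_pos: [652.8, -136.9, 40.2]
orientation: [-0.485, 0.485, -0.515, 0.515]
contact_force: [-0.1, -0.0, 0.0]
opening: 0.0
```

```bash
python3 - <<'E'
from look import *
s,p,d=cap('wrist');save('w32',p);go(651.7,-140.1,33.3,-93.5)
E
```

```text
clk 67.53 pos [ 652.9 -137.2   40.4] jaw -93.43 j7 -1.49 F [ 0.6 -0.3  0.4] op 0.2 -> shift [ 3.   7.1 -1. ] turn 0.07
```

View pics/w32.png

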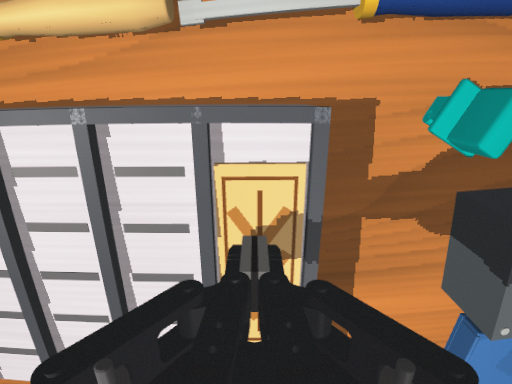

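>>> send_rows([
  [1.5, 2, 0, 0],
  [2, 4.5, 0, 0],
  [2, 6.2, 0, 0],
  [2, 6.8, 0, 0],
  [2, 6.8, 0, 0],
])

```text
clock: 68.15
ee_pos: [652.3, -140.5, 34.0]
orientation: [-0.484, 0.484, -0.515, 0.515]
contact_force: [-5.6, 0.1, 11.7]
opening: 0.1
```

>>> send_rows([
  [0, 0, -2, 0],
  [0, 0, -5, 0],
  [0, 0, -10, 0],
  [0, 0, -15, 0],
  [0, 0, -20, 0],
  [0, 0, -25, 0],
  [0, 0, -30, 0],
  [0, 0, -35, 0],
  [0, 0, -40, 0],
  [0, 0, -45, 0],
  [0, 0, -50, 0],
  [0, 0, -55, 0],
  [0, 0, -60, 0],
  [0, 0, -66, 0],
  [0, 0, -72, 0],
  [0, 0, -78, 0],
  [0, 0, -84, 0],
  [0, 0, -90, 0],
  [0, 0, -92, 0],
  [0, 0, -92, 0],
])

```text
clock: 70.65
ee_pos: [561.9, -134.8, 34.0]
orientation: [-0.485, 0.484, -0.514, 0.516]
contact_force: [2.4, -0.4, 7.2]
opening: 0.1
```

>>> send_rows([
  [0, -5, 0, 0],
  [0, -25, 0, 0],
  [0, -50, -30, 0],
  [0, -60, -55, 0],
  [0, -60, -68, 0],
  [0, -60, -68, 0],
], gripper=64)

```text
clock: 71.4
ee_pos: [491.9, -130.5, 92.3]
orientation: [0.484, -0.485, 0.515, -0.515]
contact_force: [0.5, 0.5, -0.8]
opening: 63.9
```

```bash
python3 - <<'E'
from look import *
panels('w33');go(498,-67,22.5,-93.5)
E
```

```text
[  215    39    77   185 13122] [ 546.3 -133.5   50.2  129.9   87. ] 54.3 overhang 38.6
clk 71.45 pos [ 492.6 -130.4   92.3] jaw -93.51 j7 -1.46 F [-0.  -0.4  0.1] op 63.9 -> shift [-63.6  69.8   1.5] turn -0.01
```

View pics/w33.png

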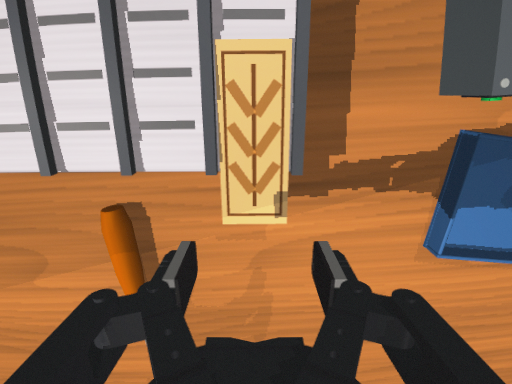

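>>> send_rows([
  [-0.2, 12, 1.8, 0],
  [-0.2, 30, 1.8, 0],
  [-0.2, 48, 1.8, 0],
  [-0.2, 61, 1.8, 0],
  [-0.2, 68, 1.8, 0],
  [-0.2, 70, 1.8, 0],
  [-0.2, 70, 1.8, 0],
])

```text
clock: 72.32
ee_pos: [494.7, -130.4, 23.0]
orientation: [-0.485, 0.484, -0.515, 0.515]
contact_force: [-0.5, -0.1, 0.8]
opening: 63.6
```

>>> send_rows([
  [0, 0, 0, 0],
  [0, 0, 0, 0],
  [0, 0, 0, 0],
  [0, 0, 0, 0],
  [0, 0, 0, 0],
], gripper=44)

```text
clock: 72.95
ee_pos: [494.8, -130.5, 23.0]
orientation: [-0.485, 0.484, -0.515, 0.515]
contact_force: [0.7, -0.6, 3.6]
opening: 49.1
```

>>> send_rows([
  [0, -2, 0, 0],
  [0, -5, 0, 0],
  [0, -12, 0, 0],
  [0, -22, 0, 0],
  [0, -34, 0, 0],
  [0, -48, 0, 0],
  [0, -64, 0, 0],
  [0, -76, 0, 0],
  [0, -76, 0, 0],
])

```text
clock: 74.08
ee_pos: [495.2, -130.6, 100.0]
orientation: [-0.485, 0.484, -0.514, 0.516]
contact_force: [-0.2, -0.1, -1.4]
opening: 49.1
```

```bash
python3 - <<'E'
from crw import *
s,p,d=cap('wrist');save('w34',p);P=cloud('wrist',s,d)
for v in range(20,280,60): print(v,P[v,256].round(0))
print(s['ee_pos'],s['opening']); cradle('t34')
go(449.5,371,102,-101)
E
```

```text
20 [ 609. -138.  130.]
80 [ 585. -137.  131.]
140 [ 559. -135.  131.]
200 [ 529. -133.  131.]
260 [ 495. -131.  131.]
[ 495.21376555 -130.56636598   99.95742637] 49.09724057694963
wallU [104 185  32  50 829] [506.5 357.2  84.6 145.3  77.4]
clk 74.17 pos [ 494.3 -130.4   98.5] jaw -93.50 j7 -1.46 F [-0.  -0.3 -0.3] op 48.6 -> shift [-497.7   -3.4  -75.3] turn 7.50
```

View pics/w34.png

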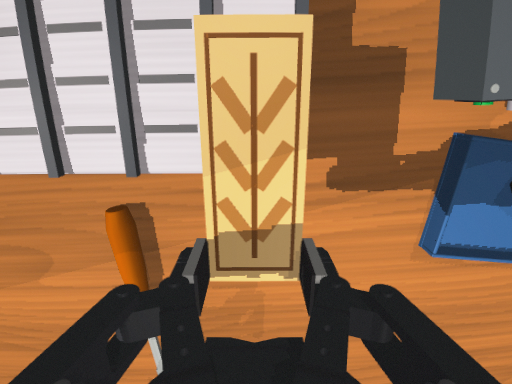

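>>> send_rows([
  [-12, -5, -8, 0],
  [-50, -10, -20, 1],
  [-98, -12, -35, 2],
  [-150, -12, -48, 3.5],
  [-202, -12, -58, 5],
  [-255, -12, -66, 6.5],
  [-308, -12, -71, 7.5],
  [-360, -10, -74, 7.5],
  [-410, -7, -74, 7.5],
  [-452, -4, -74, 7.5],
  [-478, -3, -74, 7.5],
  [-492, -3, -74, 7.5],
  [-497, -3, -74, 7.5],
  [-498, -3, -74, 7.5],
  [-498, -3, -74, 7.5],
  [-498, -3, -74, 7.5],
])

```text
clock: 76.18
ee_pos: [451.3, 370.4, 101.9]
orientation: [-0.45, 0.449, -0.546, 0.546]
contact_force: [1.0, 0.1, -0.3]
opening: 49.3
```

>>> send_rows([
  [0, 10, 0, 0],
  [0, 25, 0, 0],
  [0, 40, 0, 0],
  [0, 48, 0, 0],
  [0, 50, 0, 0],
  [0, 50, 0, 0],
])

```text
clock: 76.92
ee_pos: [451.1, 371.4, 51.9]
orientation: [0.45, -0.45, 0.546, -0.546]
contact_force: [-0.3, 0.4, -0.4]
opening: 49.5
```

```bash
python3 - <<'E'
from crw import *
s,p,d,P=crw('w35');go(450.2,371,42,-101)
E
```

```text
wall [  170     0   183   281 36982] [502.8 360.5  80.4 145.8  77.3]
wall [   0  210   69  113 2653] [462.4 504.3  79.5  21.5  17.1]
U all [502.8 360.3  80.6 145.6  77.5]
clk 76.97 pos [451.2 371.5  52.1] jaw -101.00 j7 -2.63 F [ 0.4  0.1 -1. ] op 48.9 -> shift [ 0.6 10.1 -0.9] turn -0.00
```

View pics/w35.png

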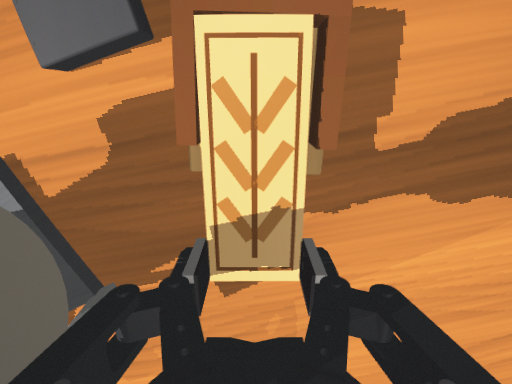

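>>> send_rows([
  [0.4, 4, 0, 0],
  [0.4, 8, 0, 0],
  [0.4, 10.2, 0, 0],
  [0.4, 10.2, 0, 0],
])

```text
clock: 77.47
ee_pos: [451.0, 370.8, 41.6]
orientation: [-0.45, 0.45, -0.546, 0.546]
contact_force: [0.2, -0.3, 1.6]
opening: 49.2
```

>>> send_rows([
  [0, 0, 0, 0],
  [0, 0, 0, 0],
  [0, 0, 0, 0],
  [0, 0, 0, 0],
], gripper=64)

```text
clock: 77.97
ee_pos: [451.0, 370.8, 41.5]
orientation: [0.45, -0.45, 0.546, -0.546]
contact_force: [-0.2, -0.2, 0.2]
opening: 63.8
```

>>> send_rows([
  [0, -3, 0, 0],
  [0, -12, 0, 0],
  [0, -35, 0, 0],
  [0, -70, 0, 0],
  [0, -105, 0, -1],
  [0, -120, 0, -2],
  [0, -126, 0, -3],
  [0, -126, 0, -3],
])

```text
clock: 78.97
ee_pos: [450.8, 370.6, 166.9]
orientation: [0.464, -0.464, 0.534, -0.534]
contact_force: [-0.1, -0.3, -0.3]
opening: 64.0
```

```bash
python3 - <<'E'
from crw import *
s,p,d,P=crw('w36'); 
m=(P[...,2]>67.5)&(P[...,2]<72.5)
print('panel top',rect('wrist',s,cv2.morphologyEx(m.astype(np.uint8),cv2.MORPH_OPEN,np.ones((5,5))),70), np.nanmedian(P[m][:,2]))
go(0,0,0)
s,p,d=cap('scene'); save('s36',cv2.resize(p[70:170,260:400],None,fx=5,fy=5));save('s36f',p)
E
```

```text
wall [ 213   35  101   95 3262] [543.2 351.4  80.6  70.5  77.1]
wall [ 228   55   62  147 7940] [502.4 360.9  49.4 127.9  79.4]
wall [ 79 143  56  86 911] [473.2 506.7  94.9  12.2  17.4]
U all [502.4 360.9  49.4 127.9  79.4]
panel top [501.9 360.9  50.2 129.9  79.4] 70.29929997918609
clk 79.03 pos [450.6 370.4 166.4] jaw -98.02 j7 -2.54 F [-0.3  0.8 -0.7] op 64.2 -> shift [ 429.4  167.3 -394.3] turn 0.00
```

View pics/w36.png

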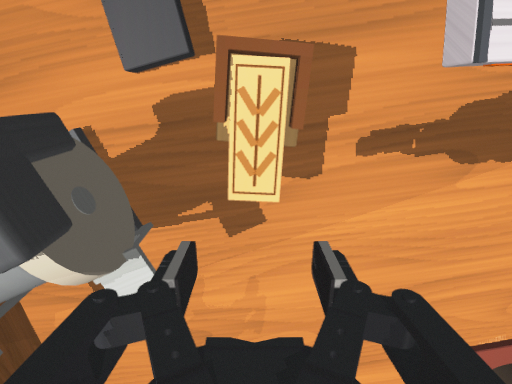

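View pics/s36.png

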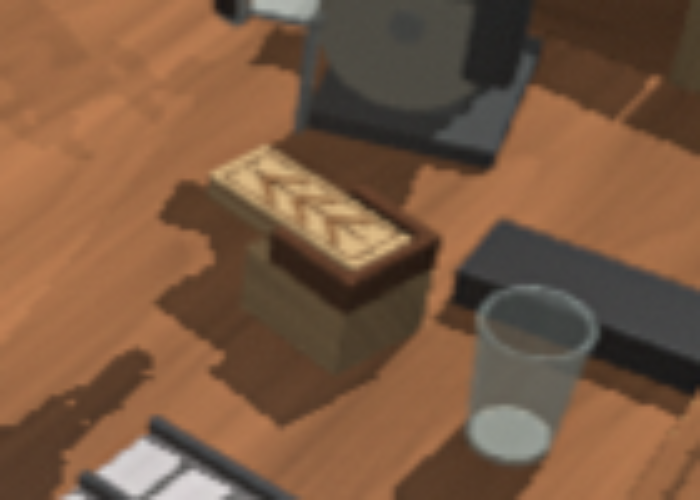

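View pics/s36f.png

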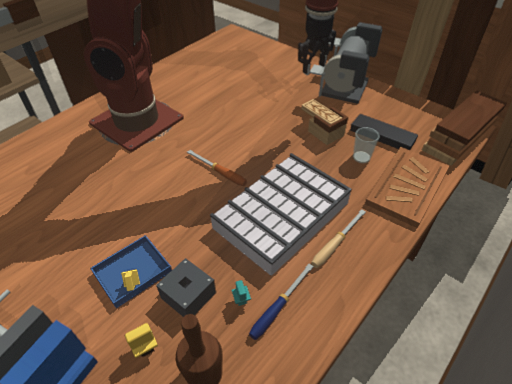

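```bash
python3 - <<'E'
from m import *
s,p,d=cap('top'); save('t37',cv2.resize(p[180:270,300:400],None,fx=6,fy=6,interpolation=cv2.INTER_CUBIC)); P=cloud('top',s,d)
hsv=cv2.cvtColor(p,cv2.COLOR_RGB2HSV);H,S,V=[hsv[...,i].astype(int) for i in range(3)]
yel=(H>20)&(H<35)&(S>120)&(V>110); blue=(H>100)&(H<125)&(S>100)
print('tray',rect('top',s,(blue|yel),25,(195,265,310,390)))
m=yel.copy(); m[:195]=0;m[265:]=0;m[:,:310]=0;m[:,390:]=0
print('plug',np.nanmin(P[m],0),np.nanmean(P[m],0),np.nanmax(P[m],0))
s,p,d=cap('scene'); save('s37',cv2.resize(p[220:330,70:200],None,fx=5,fy=5,interpolation=cv2.INTER_CUBIC))
E
```

```text
tray [ 462.8 -389.3  131.6  110.6   80.2]
plug [ 477.78016095 -426.01967871    2.68990776] [ 496.72280864 -407.29766283   44.86555584] [ 520.74757056 -389.99383      63.3098045 ]
```

View pics/t37.png

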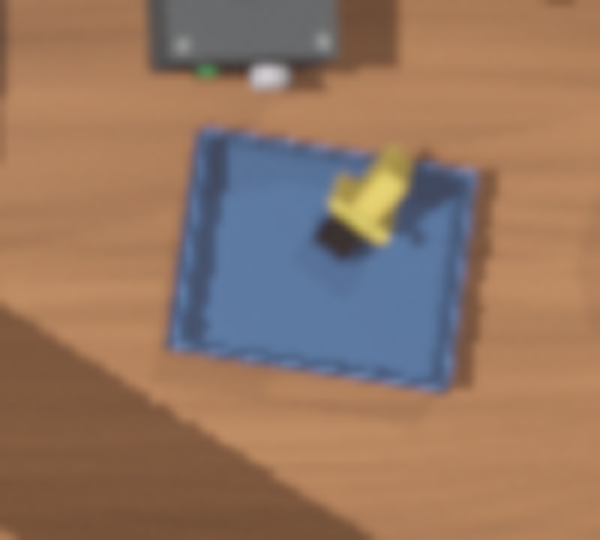

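View pics/s37.png

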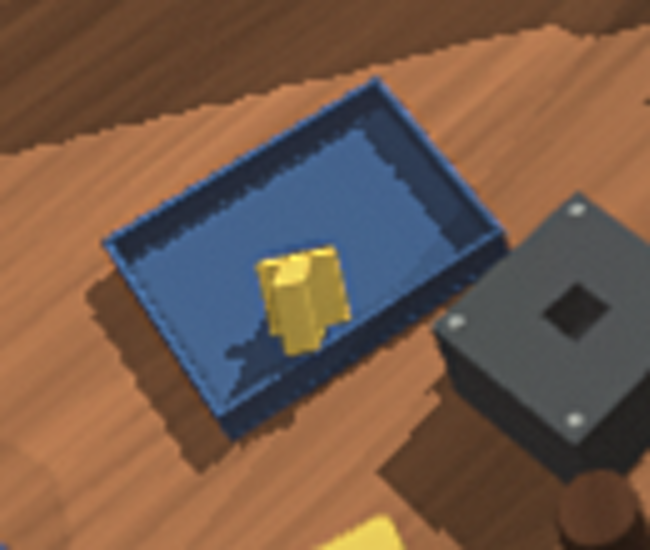

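>>> send_rows([
  [0, -20, 0, 1],
  [0, -40, 0, 1],
  [0, -40, 0, 1],
  [0, -40, 0, 1],
  [0, -40, 0, 1],
  [0, -40, 0, 1],
  [0, -40, 0, 1],
  [0, -40, 0, 1],
])

```text
clock: 80.18
ee_pos: [450.9, 370.8, 207.5]
orientation: [0.459, -0.459, 0.538, -0.538]
contact_force: [0.4, 0.4, 0.5]
opening: 64.2
```

```bash
python3 - <<'E'
from crw import *
s,p,d=cap('top'); P=cloud('top',s,d)
hsv=cv2.cvtColor(p,cv2.COLOR_RGB2HSV);H,S,V=[hsv[...,i].astype(int) for i in range(3)]
yel=(H>20)&(H<35)&(S>120)&(V>110)
m=yel.copy(); m[:195]=0;m[265:]=0;m[:,:310]=0;m[:,390:]=0
print('plug',np.nanmean(P[m],0))
for z in (15,30,45):
    o=plane('top',s,[[358.5,218]],z)[0]; r=o[:2]-[462.8,-389.3]; a=np.radians(-9.8)
    print(z,o.round(),'tray frame',(r[0]*np.cos(a)+r[1]*np.sin(a)).round(1),(-r[0]*np.sin(a)+r[1]*np.cos(a)).round(1))
print(P[214:222,352:364,2].round(0))
crw('w38')
E
```

```text
plug [ 496.75708328 -407.32781759   45.64145858]
15 [ 480. -404.   15.] tray frame 19.9 -11.7
30 [ 480. -400.   30.] tray frame 18.5 -8.1
45 [ 479. -397.   45.] tray frame 17.0 -4.4
[[ 3.  8.  5.  6. 44. 40. 45. 43. 43. 49. 54. 53.]
 [-0. -1.  3. 21. 31. 40. 45. 45. 46. 52. 49. 47.]
 [ 4.  3. 14. 30. 29. 30. 39. 38. 41. 39. 47. 37.]
 [ 4.  9. 20. 27. 29. 24. 30. 32. 42. 42. 41. 37.]
 [ 6. 20. 21. 25. 26. 26. 26. 30. 30. 41. 44. 43.]
 [12. 23. 24. 24. 25. 23. 29. 27. 32.  4.  3. 42.]
 [ 6. 19. 17. 23. 25. 25. 23. 23.  3.  7.  5.  1.]
 [ 4.  9. 15. 22. 18. 27. 24.  5. -1.  4.  3.  4.]]
wall [ 218   45   86   80 2358] [543.3 351.3  80.   70.3  76.9]
wall [ 232   62   51  127 5996] [502.2 360.8  49.5 127.9  79.6]
wall [102 140  47  71 612] [475.5 507.2  89.3  11.2  17.9]
U all [502.2 360.8  49.5 127.9  79.6]
```

```bash
python3 -c "
from plant import manip; print(manip.job_done()); print(manip.state()['clock'])"
```

```text
the job is handed in; nothing more can be done
None
the job is handed in; nothing more can be done
```

The safety plug is in the blue tray and all five panels are stacked flat in the cradle. I handed the job in at about 80 s; no verdict was reported.

- **Plug:** I pulled it straight up out of the socket and stood it in the tray before touching any panel. The tray was later knocked about 2 cm aside and the plug tipped over. In the last check it was still, leaning on the tray wall. Its origin was about 19 mm in x and −9 mm in y from the tray's centre and 20–30 mm up, well inside the limits, so I left it.
- **Panels:** I slid each one out with about 5–12 N of press and gripped it at 22 N. I laid them in the order 4, 5, 3, 2, 1.
- **Stack:** The top panel's surface is level at 70 mm. Its far end is about 2–3 mm from the back wall, about 0.2 mm off the middle line and about 2.5° out of line with the cradle. I set each panel 2–5 mm short of the wall and did not push it home, so the stack is within the 13 mm allowed but not touching. Panels 4 and 2 sit farthest out, at about 5 mm.
- **Bystanders:** The cradle had not moved. I did not measure the gouges and the glass again; the last scene picture shows them where they started.

Two things disagreed with the interface text. The closed fingertips met the panels about 20 mm behind the reported tool point, which cost a slow first approach, and I corrected for it afterwards. The last joint also reached about −2.64 rad at the cradle, close to its 2.65 limit, so I placed the panels about 2° short of square.

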